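Fresh dose pot from under the shelf to the tablet dispenser

ROBOT

A 6-joint arm with a two-finger parallel gripper is mounted at the origin on the work surface. World frame = base frame: x ahead of the robot, y to its left, z up, the work surface at z = 0. Lengths are in mm, angles in rad, forces in N, time in s.
With the tool pointing down it reaches from about 325 to 900 mm from the base axis. Payload 6.1 kg.
Tool frame: the origin (TCP) lies at the very end of the fingers, on their centre line; the grasp point (between the pads) lies 19 mm behind it; x points along the fingers, y is the direction in which the jaws open and shut, and the axes are right-handed (so a half turn about x gives the same grasp; the last joint's range is limited). The gripper opens to 87 mm and grips with 3 to 60 N. Pads are 19 mm wide; open, the fingers measure 117 mm over their backs; the gripper's body (75 mm by 190 mm) begins 51 mm behind the grasp point.
Start: joints at [1.037, 0.22, 1.526, -0, 1.395, -0.126], TCP at [247.867, 573.74, 222.538] pointing down, gripper open.
Joint ranges: [-2.98, 2.98], [-0.91, 2.08], [0.09, 2.57], [-1.24, 4.39], [0.2, 2.65], [-2.68, 2.68]. Speed limits (rad/s): [2.57, 2.57, 3.01, 3.14, 3.14, 3.14].

INTERFACE

Orientations are given as a unit quaternion [x, y, z, w].
In Python, from bench import bot gives the robot as it stands.
- The arm moves only by the tool move_arm, never from a script. Its argument "moves" is a list of rows, each an object with "linear": the shift along the tool's x, y, z in m, a list of three; "dr": the turn, a rotation vector about the tool's x, y, z in rad, a list of three. A call has 1 to 10 rows; each row is the pose to reach, as a shift and turn from the pose commanded when the call began, along the tool's axes at that moment; what a row does not reach only later rows make up. A row lasts 1/12 s, in which the tool goes at most 41.7 mm and 7.16 degrees, less where a joint would pass 70% of its speed; a pose out of reach is approached as far as the arm can. A call with a gripper value outside its range is refused whole. "claw" is the opening in per cent of the stroke, from 0 (shut) to 100 (fully open), set as the call begins (left out, the last holds). The fingers move at their own pace and stop on an object; "force" is the grip in N (left out, the last holds). Time passes only in rows, so rows that repeat a pose let the fingers close. It gives the time, the measured TCP pose, the force and the opening at its end, in the units of the state.
- bot.get_state(): the state, without advancing time (a new reading comes with each control period).
- bot.snapshot(name): name is "scene" or "top"; returns the picture (384x512x3 uint8, red, green, blue); there is no depth.
- bot.camera_model(name): a dict with "fx", "fy", "cx", "cy" (pixels), "k1" (the pictures are not rectified: a ray, as slopes to the right and down, at radius r is drawn at 1 + k1 r^2 times it, then the intrinsics apply), "pose" (4x4, takes a point from camera to world coordinates). Camera axes: x right, y down, z forward; pixel columns grow to the right and rows downward; lengths in mm; the calibration is good to about 2 mm. A picture is of the moment at which its call begins. camera_model takes no time and is no camera call.
- bot.close_job(): hands the job in, once; it reports no verdict.
Trained networks look in the newest picture that a camera, given by its name, has taken for a name from the list of things; names that differ only in an ending like _2 or _b are one class to them, and where a whole thing is asked for, a point or a joint stands for the part that bears it (a point fixed in the world has none). Each returns a list of dicts, best first, with "confidence" (0 to 1); they miss things now and then, are a little off and sometimes report something else, mostly with a low value. They report only what shows in the picture. A call takes as long as a camera call. They do not tell look-alikes from the thing itself.
- bot.regions_of(camera, label): "mask" (384x512 bool, what is visible of it) and "bbox" ([left, top, width, height] in pixels, round what is visible of it).
The state is a dict: "time_s": time; "joint_positions": joint angles; "joint_vel": joint speeds; "tau": joint torques, N m; "tool_pos": TCP position; "tcp_rot": TCP orientation; "force": force on the tool from outside, world axes, zero at the start; "wrist_torque": the same for the moment, N m; "finger_gap": finger opening in mm.
Only numpy, scipy, OpenCV 4.12 (cv2) and the standard library are available. Lean on these libraries where they do the work, as an engineer would, in place of code of your own. Each camera call takes 0.05 s, during which the arm holds its last target. There are 200 camera calls.

TASK

Take just the top pot off the pile of wider steel pots under the rack's shelf and stand it upright in the one free well of the dispenser's turntable, setting it down rather than dropping it. Then turn the turntable one click anticlockwise (seen from above) by its pegs, so that this pot stands right under the tablet chute and the other three pots ride along in their wells. Leave the rest of that pile, the pile of narrower pots and the little upright vial where they are.

Things in the scene. Friction and masses are not known exactly. Their poses are not given: they have to be found in the camera images.
- pot_top: Top one of three wider steel pots nested on the rack. Round, open, stepped, 45 mm high: foot 42 mm wide up to 20 mm, then a flared band, 59 mm wide at 22 mm to 62 mm at the rim; wall 3 mm; 40 to 90 g. Origin: centre of underside, z up. Pitch in the pile 25 mm, so only its upper 25 mm stick out above the next rim, which is as wide: fingers reaching lower take both. Its foot rests inside the next.
- pot_mid: The second pot of that pile, the same shape, 25 mm below the top one; it must stay. Origin at the centre of its underside.
- cup_top: The top one of a like pile of three narrower steel pots (46 mm rim, 34 mm high, 19 mm pitch), 124 mm beside the wider pile, on its left or its right; it must stay. Origin at the centre of its underside.
- rack: Fixed white rack. Origin midway between the piles, at table height; x to its back, y along it. Base top at 12 mm; piles at x 0, y +62 and -62 mm. A shelf 270 mm wide roofs x 10 to 135 mm at heights 160 to 172 mm, cartons on it to 252 mm, flush with its front: the piles' rear halves are covered, a vertical gripper is blocked. Posts at x 115, y +-120 mm. Open at front (-x, towards the robot).
- dispenser: Fixed tablet dispenser with the turntable. Origin on the turntable's axis, at the table top; x points from the axis to the chute and the dispenser's housing (housing from x = 155 to 255 mm, 140 mm wide, 230 mm high; its arm reaches in to x = 65 mm at heights 104 to 153 mm).
- chute (a point): Centre of the lower end of the tablet chute, 78 mm from the turntable's axis, 104 mm above the table.
- table_turn (a joint): Turn of the turntable, rad, 0 at the start, growing anticlockwise seen from above. Aluminium disc 260 mm across, top at 32 mm, four wells 90 degrees apart at radius 78 mm and four upright steel pegs halfway between them at radius 114 mm. Sprung detent every 90 degrees (push of 2 to 4 N at a peg; past half way it pulls itself into the next).
- well_free (a point): Centre of the floor (the disc's top) of the one free well, a raised ring with a 50 mm bore, 5 mm high; at the start one place clockwise of the chute. Turns with the disc.
- peg (a point): Centre of the top end of one peg, the one on the robot's side and 135 degrees anticlockwise of the chute at the start; 14 mm in diameter, 58 mm tall above the disc (top 90 mm above the table). Turns with the disc.
- well_chute (a point): Centre of the floor of the well that is under the chute at the start. Turns with the disc.
- well_b (a point): The same of the well 90 degrees anticlockwise of the chute at the start.
- well_c (a point): The same of the well across from the chute at the start (on the robot's side).
- dose_a: A pot like the wider ones, standing in the well under the chute at the start. Origin at the centre of its underside.
- dose_b: A like pot in the well 90 degrees anticlockwise of the chute.
- dose_c: A like pot in the well across from the chute.
- vial: Loose upright vial, 24 mm in diameter, 45 mm high, to be left alone. Origin at the centre of its underside.
Not all that is in view belongs to the job. Leave any red look-alike of the pot_top alone. Leave any purple look-alike of the pot_mid alone.

How it is judged (in metres and radians):
On the way, in this order (a step that is already met when the one before it is completed fails the run):
1. the top pot alone has been lifted clear of the pile (distance between pot_top and pot_mid above 0.08 m and distance of pot_mid from where it was at the start of the episode below 0.02 m), for 0.1 s.
2. the pot stands upright in the free well, let go, before the turntable is turned (horizontal distance between pot_top and well_free below 0.008 m and z of pot_top in the frame of well_free below 0.004 m and angle between pot_top's own z axis and vertical below 0.08 rad and contact force between the fingers and pot_top below 0.1 N and value of joint table_turn between -0.25 and 0.25 rad), for 0.2 s.
3. the turntable has clicked on one place anticlockwise (value of joint table_turn between 1.49 and 1.65 rad), for 0.2 s.
At the end, for the whole second after the job is handed in: Pot upright on the floor of the formerly free well (8 mm), released, at rest, under the chute (12 mm); turntable one click on (1.49 to 1.65 rad); other three pots upright in their wells (10 mm); second wide pot and top narrow pot within 20 mm of their starts (all of step 3 and horizontal distance between pot_top and well_free below 0.008 m and z of pot_top in the frame of well_free below 0.004 m and angle between pot_top's own z axis and vertical below 0.08 rad and contact force between the fingers and pot_top below 0.1 N and horizontal distance between pot_top and chute below 0.012 m and linear speed of pot_top below 0.02 m/s and distance of each of pot_mid, cup_top from where it was at the start of the episode below 0.02 m and horizontal distance between dose_a and well_chute below 0.01 m and angle between each of dose_a, dose_b, dose_c's own z axis and vertical below 0.1 rad and horizontal distance between dose_b and well_b below 0.01 m and horizontal distance between dose_c and well_c below 0.01 m); the robot touches nothing.
It fails at once if the second pot of the pile was pulled out of place (25 mm) (distance of pot_mid from where it was at the start of the episode above 0.025 m).
It fails at once if the pile of narrower pots was disturbed (25 mm) (distance of cup_top from where it was at the start of the episode above 0.025 m).
It fails at once if the pot was dropped: let go more than 15 mm above the free well's floor (contact force between the fingers and pot_top below 0.1 N and z of pot_top in the frame of well_free above 0.015 m and horizontal distance between pot_top and well_free below 0.04 m and distance between pot_top and pot_mid above 0.08 m).
It fails at once if the vial was pushed away (30 mm) (distance of vial from where it was at the start of the episode above 0.03 m).
It fails at once if a pot on the turntable was tipped over (angle between any of dose_a, dose_b, dose_c's own z axis and vertical above 0.6 rad).
It also fails if it takes over 64 s, if anything falls off the work surface, if the arm or the gripper's body presses on something with over 40 N, if the wrist force passes 120 N, or if a joint passes its speed limit or range.

## Working session

There is one attempt and no reset: what is moved stays moved. The work goes in short steps, Python scripts to look and compute and a tool call to move; the robot and the scene stay as the last step left them, time stands still between calls to the robot, and variables do not carry over. Pictures are saved under pics/ and viewed, about 8 in all and at most 12, crops included, and the job is handed in when it is done.

Besides the shell and the picture viewer there is one more tool, called after ">>>" by a JSON object that holds its "op" and its "data", one argument or row to a line. move_arm: Moves the arm, as the interface text tells. Its arguments: {"type":"object","properties":{"moves":{"type":"array","items":{"type":"object","properties":{"linear":{"type":"array","items":{"type":"number"}},"dr":{"type":"array","items":{"type":"number"}}}}},"claw":{"type":"number"},"force":{"type":"number"}},"required":["moves"]}

```bash
ls; mkdir -p pics; python3 - <<'E'
from bench import bot
import cv2,numpy as np
for n in("scene","top"):
    cv2.imwrite(f"pics/{n}0.png",cv2.resize(bot.snapshot(n)[:,:,::-1],(800,600)))
    m=bot.camera_model(n);print(n,{k:(np.round(v,3).tolist() if k=='pose' else v) for k,v in m.items()})
    for l in("pot_top","pot_mid","cup_top","rack","dispenser","peg","well_free","dose_a","vial","table_turn"):
        try:
            print(l,[(round(r['confidence'],2),r['bbox']) for r in bot.regions_of(n,l)])
        except Exception as e: print(l,e)
print(bot.get_state())
E
```

```text
pics
scene {'fx': 398.0788888019346, 'fy': 398.0788888019346, 'cx': 263.0569927678745, 'cy': 191.2918120108881, 'k1': 0.04847881680970364, 'pose': [[-0.702, 0.386, -0.599, 1070.206], [0.712, 0.399, -0.578, 492.355], [0.016, -0.832, -0.555, 586.462], [0.0, 0.0, 0.0, 1.0]]}
pot_top [(0.93, [153.2, 158.6, 34.3, 21.2]), (0.61, [268.1, 172.4, 19.1, 23.9])]
pot_mid [(0.83, [194.8, 213.0, 26.3, 30.9]), (0.7, [163.5, 178.4, 23.7, 13.0])]
cup_top [(0.58, [164.7, 148.0, 16.8, 8.2]), (0.25, [215.7, 214.1, 160.7, 169.7])]
rack [(0.57, [98.5, 82.7, 104.5, 141.0]), (0.18, [240.0, 208.6, 135.0, 118.1])]
dispenser [(0.66, [216.2, 211.7, 162.9, 172.3]), (0.46, [95.9, 82.4, 106.8, 143.3])]
peg [(0.56, [252.8, 207.1, 122.0, 119.0])]
well_free [(0.83, [258.1, 211.7, 116.0, 114.6]), (0.47, [213.8, 210.7, 162.5, 172.7])]
dose_a [(0.93, [307.0, 216.9, 27.1, 34.0]), (0.69, [334.1, 249.5, 36.3, 38.3])]
vial []
table_turn [(0.65, [253.5, 208.9, 124.8, 115.7])]
top {'fx': 358.9278761292066, 'fy': 358.9278761292066, 'cx': 253.86110909299677, 'cy': 192.94462117831324, 'k1': 0.033457163040014275, 'pose': [[0.019,
[... 886 characters left out ...]
7])]
{'time_s': 1.1, 'joint_positions': array([ 1.03691070e+00,  2.20391916e-01,  1.52651411e+00,  3.89004738e-05,
        1.39469705e+00, -1.26093728e-01]), 'joint_vel': array([ 5.09223804e-04,  4.64798980e-05,  5.59647367e-05, -1.19115203e-04,
       -1.01296046e-03, -1.09822854e-03]), 'tau': array([-3.39559656e-04, -4.94597161e+01, -3.87703943e+01,  6.99348422e-02,
        4.71114472e-02,  3.57119347e-05]), 'tool_pos': array([247.84668139, 573.74498458, 222.53517384]), 'tcp_rot': array([ 0.14318256,  0.69247268, -0.14318076,  0.69244467]), 'force': array([-0.79217652,  0.54090781,  0.26099032]), 'wrist_torque': array([-0.01703969, -0.02569425, -0.00673869]), 'finger_gap': 86.875284318217}
```

View pics/scene0.png

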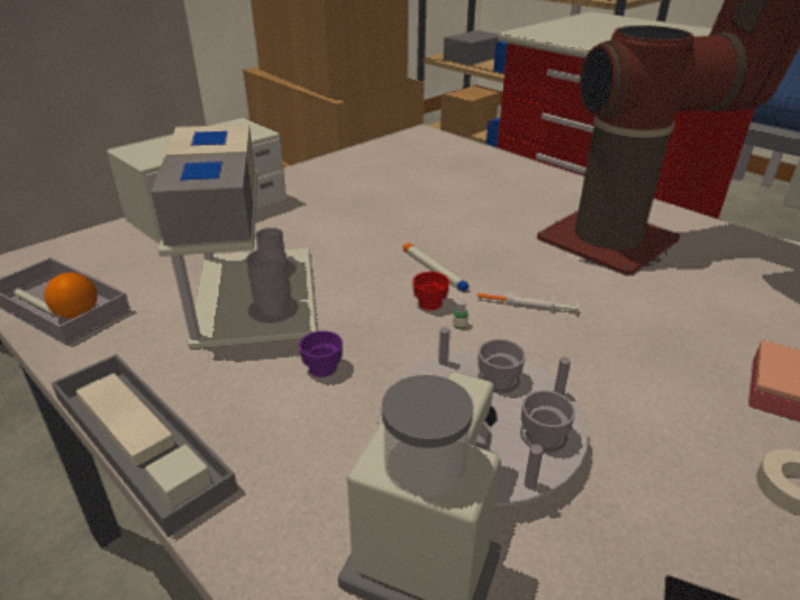

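View pics/top0.png

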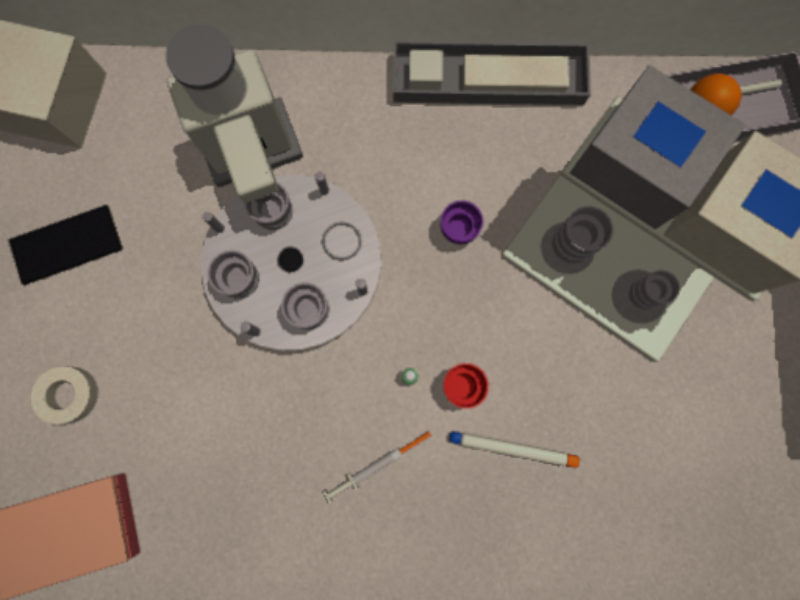

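The scene camera shows the wide pile at about (270,260) in the 800-pixel view, and purple and red decoys. In the top view, the wide pile's rim is at (588,230), the narrow pile at (658,288), the hub at (290,259), the free well ring at (342,241) and the chute arm at (245,165). I'll fit positions by overlaying the models.

```bash
cat > h.py <<'E'
import numpy as np,cv2
from bench import bot
class Cam:
    def __init__(s,n):
        m=bot.camera_model(n);s.m=m;s.P=np.array(m['pose'])
    def proj(s,p):
        p=np.atleast_2d(p);q=(p-s.P[:3,3])@s.P[:3,:3];q=q[:,:2]/q[:,2:]
        q=q*(1+s.m['k1']*(q**2).sum(1,keepdims=True))
        return q*[s.m['fx'],s.m['fy']]+[s.m['cx'],s.m['cy']]
    def ray(s,uv,z):
        d=(np.array(uv,float)-[s.m['cx'],s.m['cy']])/[s.m['fx'],s.m['fy']];q=d.copy()
        for _ in range(8): q=d/(1+s.m['k1']*(q@q))
        w=s.P[:3,:3]@[q[0],q[1],1];o=s.P[:3,3]
        return o+w*(z-o[2])/w[2]
def circ(c,r,z,n=60):
    a=np.linspace(0,2*np.pi,n);return np.c_[c[0]+r*np.cos(a),c[1]+r*np.sin(a),np.full(n,z)]
E
python3 - <<'E'
from h import *
c=Cam("top");k=1.5625
W=c.ray(np.array([588,230])/k,107);C=c.ray(np.array([660,288])/k,84)
hub=c.ray(np.array([290,259.5])/k,32);fw=c.ray(np.array([342,241])/k,37)
pa=[c.ray(np.array(p)/k,90) for p in((321,178),(361,284),(246,326),(209,216))]
print('W',W,'C',C,np.linalg.norm((W-C)[:2]),'yaw',np.degrees(np.arctan2(*(W-C)[1::-1]))-90)
print('hub',hub,'fw',fw,np.linalg.norm((fw-hub)[:2]),np.degrees(np.arctan2(*(fw-hub)[1::-1])))
for p in pa: print(p,np.linalg.norm((p-hub)[:2]),np.degrees(np.arctan2(*(p-hub)[1::-1])))
print('mean pegs',np.mean(pa,0))
im=bot.snapshot("top")[:,:,::-1]
def crop(x0,y0,w,h,s): return cv2.resize(np.ascontiguousarray(im[y0:y0+h,x0:x0+w]),None,fx=s,fy=s,interpolation=cv2.INTER_CUBIC)
cr=np.hstack([crop(325,110,125,130,3),crop(120,100,135,130,3)])
def dr(P,off,col):
    u=((c.proj(P)-off[:2]+.5)*3+[off[2],0]).astype(np.int32);cv2.polylines(cr,[u],False,col,1)
R=(325,110,0);T=(120,100,375)
dr(circ(W,31,107),R,(0,255,0));dr(circ(C,23,84),R,(0,255,0))
h=np.mean(pa,0)
a0=np.mean([np.arctan2(*(p-h)[1::-1])+d for p,d in zip(pa,(np.pi/4,3*np.pi/4,-3*np.pi/4,-np.pi/4))]) if 0 else None
dr(circ(h,130,32),T,(0,255,0));dr(circ(fw,29,37),T,(0,0,255))
for p in pa: dr(circ(p,7,90),T,(0,255,255))
cv2.imwrite("pics/c1.png",cr);print(cr.shape)
E
```

```text
W [ 625.29874579 -243.58316938  107.        ] C [ 554.08451978 -343.50149167   84.        ] 122.69937699436535 yaw -35.47839907103524
hub [596.45887941 160.88545093  32.        ] fw [624.15235986  86.50487797  37.        ] 79.368750111444 -69.57862339741263
[697.52290031 112.83637442  90.        ] 111.90464724120922 -25.42791315961118
[550.61127929  53.7491989   90.        ] 116.53402479903427 -113.16788920549526
[491.63958142 202.11101637  90.        ] 112.63495228382544 158.53022150237314
[640.02504693 261.27095852  90.        ] 109.43153607056985 66.53970535002081
mean pegs [594.94970199 157.49188706  90.        ]
(390, 780, 3)
```

View pics/c1.png

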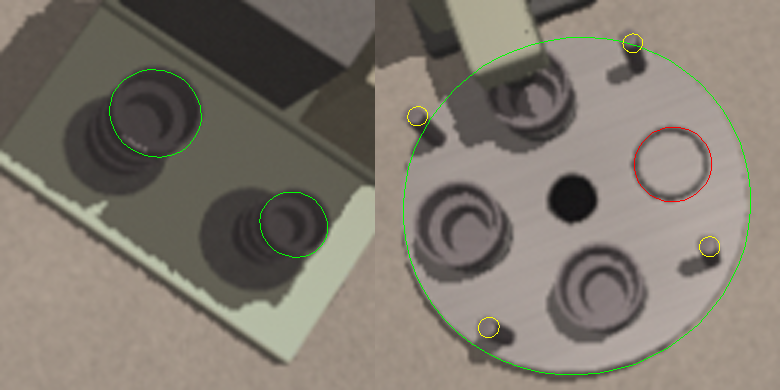

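Overlays agree closely: wide pile at (625,-244), narrow pile at (554,-344), rack yaw about -35.5°, turntable axis about (595.5,159), free well at (624,86.5) and dispenser yaw about 21°. Next I'll plan the approach with the tool tilted 40° below horizontal.

```bash
cat >> h.py <<'E'
from scipy.spatial.transform import Rotation as Ro
def rot(yaw,tilt,flip=1):
    y,t=np.radians([yaw,tilt]);x=np.array([np.cos(y)*np.cos(t),np.sin(y)*np.cos(t),-np.sin(t)])
    yy=flip*np.array([-np.sin(y),np.cos(y),0]);return Ro.from_matrix(np.c_[x,yy,np.cross(x,yy)])
def delta(p,R,p0=None,R0=None):
    s=bot.get_state();p0=s['tool_pos'] if p0 is None else p0;R0=Ro.from_quat(s['tcp_rot']) if R0 is None else R0
    D=R0.inv()*R;return np.round(R0.inv().apply(np.array(p)-p0)/1000,4).tolist(),np.round(D.as_rotvec(),4).tolist()
E
python3 - <<'E'
from h import *
s=bot.get_state();print(Ro.from_quat(s['tcp_rot']).as_matrix().round(3))
for f in(1,-1): print(f,delta((528,-174,200),rot(-35.5,40,f)))
E
```

```text
[[-0.     0.397  0.918]
 [ 0.     0.918 -0.397]
 [-1.     0.    -0.   ]]
1 ([0.0225, -0.5753, 0.5537], [0.1981, -0.8694, -0.0924])
-1 ([0.0225, -0.5753, 0.5537], [-2.6707, 0.1324, -1.2454])
```

>>> {"op": "move_arm", "data": {
  "moves": [
    {"linear": [0.0,-0.05,0.05],"dr": [0.02,-0.09,-0.01]},
    {"linear": [0.01,-0.5753,0.5537],"dr": [0.1981,-0.8694,-0.0924]},
    {"linear": [0.01,-0.5753,0.5537],"dr": [0.1981,-0.8694,-0.0924]},
    {"linear": [0.01,-0.5753,0.5537],"dr": [0.1981,-0.8694,-0.0924]},
    {"linear": [0.01,-0.5753,0.5537],"dr": [0.1981,-0.8694,-0.0924]},
    {"linear": [0.01,-0.5753,0.5537],"dr": [0.1981,-0.8694,-0.0924]},
    {"linear": [0.01,-0.5753,0.5537],"dr": [0.1981,-0.8694,-0.0924]},
    {"linear": [0.01,-0.5753,0.5537],"dr": [0.1981,-0.8694,-0.0924]},
    {"linear": [0.01,-0.5753,0.5537],"dr": [0.1981,-0.8694,-0.0924]},
    {"linear": [0.01,-0.5753,0.5537],"dr": [0.1981,-0.8694,-0.0924]}
  ],
  "claw": 100,
  "force": 15
}}

```text
time_s: 1.98
tool_pos: [394.0, 182.6, 216.4]
tcp_rot: [0.103, 0.326, -0.286, 0.895]
force: [1.3, -0.0, 1.4]
finger_gap: 87.2
```

```bash
python3 - <<'E'
from h import *
s=bot.get_state();print(s['tool_pos'],s['joint_positions'],s['time_s'])
print(delta((528,-174,200),rot(-35.5,40)))
E
```

```text
[393.95979073 182.6277506  216.35895826] [ 0.86929623 -0.26051596  2.25362798 -0.93792664  1.24397431  0.28095567] 1.9833
([0.2527, -0.2134, 0.1898], [0.0039, 0.0003, -0.0005])
```

>>> {"op": "move_arm", "data": {
  "moves": [
    {"linear": [0.25,-0.213,0.19],"dr": [0,0,0]},
    {"linear": [0.25,-0.213,0.19],"dr": [0,0,0]},
    {"linear": [0.25,-0.213,0.19],"dr": [0,0,0]},
    {"linear": [0.25,-0.213,0.19],"dr": [0,0,0]},
    {"linear": [0.25,-0.213,0.19],"dr": [0,0,0]},
    {"linear": [0.25,-0.213,0.19],"dr": [0,0,0]},
    {"linear": [0.25,-0.213,0.19],"dr": [0,0,0]},
    {"linear": [0.25,-0.213,0.19],"dr": [0,0,0]},
    {"linear": [0.25,-0.213,0.19],"dr": [0,0,0]},
    {"linear": [0.25,-0.213,0.19],"dr": [0,0,0]}
  ]
}}

```text
time_s: 2.82
tool_pos: [526.2, -179.6, 204.3]
tcp_rot: [0.105, 0.324, -0.291, 0.894]
force: [0.8, 0.3, 0.3]
finger_gap: 87.2
```

```bash
python3 - <<'E'
from h import *
s=bot.get_state();print(s['tool_pos'],s['joint_positions'],s['time_s'],s['force'])
R=rot(-35.5,40)
print(delta((528,-174,93),R)); print(delta((634,-249.8,93),R)); print(delta((634,-249.8,93),R,np.array((528,-174,93)),R))
E
```

```text
[ 526.15242693 -179.55115545  204.32807838] [-0.33130405 -0.45947703  2.41935585 -0.62263876  0.39686726 -0.79232921] 2.8167 [0.83254004 0.32949706 0.27055744]
([0.0699, 0.0056, -0.0866], [-0.0057, 0.0031, 0.0074])
([0.17, 0.0067, -0.0032], [-0.0057, 0.0031, 0.0074])
([0.0998, -0.0002, 0.0838], [0.0, 0.0, 0.0])
```

J5 is nearing its limit, so I'll fit a quick kinematic model to check whether the grasp and place poses are reachable.

```bash
cat >> h.py <<'E'
from scipy.optimize import least_squares
LO=np.array([-2.98,-.91,.09,-1.24,.2,-2.68]);HI=np.array([2.98,2.08,2.57,4.39,2.65,2.68])
def fk(q,k):
    a1,off,h,L1,e,L2,d=k
    r=lambda ax,a:Ro.from_euler(ax,a)
    R=r('z',q[0]);p=R.apply([a1,off,h]);R=R*r('y',q[1]);p=p+R.apply([0,0,L1]);R=R*r('y',q[2]);p=p+R.apply([e,0,L2])
    R=R*r('z',q[3])*r('y',q[4]);p=p+R.apply([0,0,d]);R=R*r('z',q[5]);return p,R
data=[([1.03691070,.220391916,1.52651411,3.89e-05,1.39469705,-.126093728],(247.84668,573.74498,222.53517)),
([.86929623,-.26051596,2.25362798,-.93792664,1.24397431,.28095567],(393.95979,182.62775,216.35896)),
([-.33130405,-.45947703,2.41935585,-.62263876,.39686726,-.79232921],(526.15243,-179.55116,204.32808))]
E
python3 - <<'E'
from h import *
f=lambda k:np.concatenate([fk(q,k)[0]-p for q,p in data]+[1e-3*(np.array(k)-[0,70,350,400,0,400,230])])
best=least_squares(f,[0,70,350,400,0,400,230]);k=best.x
print('k',k.round(1),'res',best.fun[:9].round(2))
s=bot.get_state();M=fk(s['joint_positions'],k)[1].inv()*Ro.from_quat(s['tcp_rot']);print('tool map',M.as_matrix().round(3))
M0=fk(data[0][0],k)[1].inv()*Ro.from_quat([0.14318256,0.69247268,-0.14318076,0.69244467]);print((M.inv()*M0).magnitude())
np.savez('kin.npz',k=k,M=M.as_matrix())
E
```

```text
k [  0.   78.6 311.1 411.6  52.4 547.7 342.7] res [-0. -0. -0.  0.  0.  0. -0.  0.  0.]
tool map [[-0. -1. -0.]
 [ 0.  0. -1.]
 [ 1. -0.  0.]]
1.0409500409806165e-08
```

```bash
cat >> h.py <<'E'
def ik(p,R,q0):
    z=np.load('kin.npz');M=Ro.from_matrix(z['M'])
    def f(q):
        P,r=fk(q,z['k']);return np.concatenate([(P-p)/100,(R.inv()*(r*M)).as_rotvec()])
    return min((least_squares(f,np.clip(q,LO+.01,HI-.01),bounds=(LO,HI)) for q in q0),key=lambda s:s.cost)
E
python3 - <<'E'
from h import *
q=bot.get_state()['joint_positions'];W=np.array((625.3,-243.6));rng=np.random.default_rng(0)
S=[q]+[rng.uniform(LO,HI) for _ in range(25)]
def show(n,p,R,S):
    s=ik(np.array(p),R,S);print(n,round(s.cost,5),s.x.round(2));return s.x
u=np.array((np.cos(np.radians(-35.5)),np.sin(np.radians(-35.5))))
for t in(30,40,45,50):
    for b in(0,130):
        c=W+u*(14*np.cos(np.radians(t))-b);show(('rack',t,b),(*c,102-14*np.sin(np.radians(t))),rot(-35.5,t),[q]);
        if b==0: show('  any',(*c,102-14*np.sin(np.radians(t))),rot(-35.5,t),S)
F=np.array((624,86.5))
for t in(30,40,50):
  for yaw in(60,90,111):
    v=np.array((np.cos(np.radians(yaw)),np.sin(np.radians(yaw))));c=F+v*14*np.cos(np.radians(t))
    for z in(0,80): show(('well',t,yaw,z),(*c,72+z-14*np.sin(np.radians(t))),rot(yaw,t),S)
E
```

```text
('rack', 30, 0) 0.02462 [-0.4   0.12  2.14 -1.24  0.2  -0.18]
  any 0.0 [-0.39  0.19  2.25  3.7   0.38  1.16]
('rack', 30, 130) 0.02276 [-0.35 -0.2   2.45 -1.24  0.2  -0.15]
('rack', 40, 0) 0.00161 [-0.4   0.13  2.14 -1.24  0.2  -0.18]
  any 0.00043 [-0.4   0.14  2.18  4.39  0.2   0.47]
('rack', 40, 130) 0.00108 [-0.34 -0.18  2.45 -1.24  0.21 -0.15]
('rack', 45, 0) 7e-05 [-0.41  0.12  2.12 -0.88  0.2  -0.55]
  any 7e-05 [-0.41  0.12  2.12 -0.88  0.2  -0.55]
('rack', 45, 130) 0.0 [-0.34 -0.18  2.42 -0.98  0.24 -0.4 ]
('rack', 50, 0) 0.0 [-0.43  0.13  2.08 -0.46  0.28 -0.98]
  any 0.0 [-0.43  0.13  2.08 -0.46  0.28 -0.98]
('rack', 50, 130) 0.0 [-0.36 -0.18  2.37 -0.57  0.31 -0.82]
('well', 30, 60, 0) 0.0 [-0.48  0.45  1.97  1.24  1.16  2.38]
('well', 30, 60, 80) 0.0 [-0.48  0.28  1.98  1.18  1.21  2.53]
('well', 30, 90, 0) 0.0 [-0.43  0.69  1.57  0.91  1.53  2.34]
('well', 30, 90, 80) 0.0 [-0.43  0.56  1.59  0.91  1.6   2.44]
('well', 30, 111, 0) 0.0 [-0.35  0.86  1.28  0.73  1.78  2.27]
('well', 30, 111, 80) 0.0 [-0.35  0.75  1.3   0.75  1.85  2.35]
('well', 40, 60, 0) 0.0 [-0.41  0.36  1.96  1.08  1.04  2.56]
('well', 40, 60, 80) 0.00031 [-0.42  0.21  1.97  1.03  1.13  2.68]
('well', 40, 90, 0) 0.0 [-0.38  0.6   1.61  0.8   1.42  2.43]
('well', 40, 90, 80) 0.0 [-0.38  0.48  1.61  0.79  1.5   2.52]
('well', 40, 111, 0) 0.0 [-0.31  0.76  1.35  0.64  1.65  2.3 ]
('well', 40, 111, 80) 0.0 [-0.31  0.65  1.35  0.65  1.74  2.37]
('well', 50, 60, 0) 0.00188 [-0.36  0.31  1.96  0.94  0.97  2.68]
('well', 50, 60, 80) 0.01136 [-0.39  0.17  1.97  0.95  1.07  2.68]
('well', 50, 90, 0) 0.0 [-0.32  0.52  1.64  0.68  1.32  2.53]
('well', 50, 90, 80) 0.0 [-0.32  0.4   1.62  0.66  1.42  2.61]
('well', 50, 111, 0) 0.0 [-0.27  0.66  1.42  0.54  1.53  2.35]
('well', 50, 111, 80) 0.0 [-0.27  0.56  1.4   0.55  1.63  2.41]
```

Tilt 40° is out of range at the rack, but 50° is fine and still clears the shelf front. The well at tool yaw 111° is reachable.

```bash
python3 - <<'E'
from h import *
R=rot(-35.5,50);print(delta((525.7,-172.6,95),R)); print(delta((525.7,-172.6,150),R))
E
```

```text
([0.0666, 0.0054, -0.0868], [-0.0063, 0.1777, 0.0068])
([0.0314, 0.0054, -0.0446], [-0.0063, 0.1777, 0.0068])
```

>>> {"op": "move_arm", "data": {
  "moves": [
    {"linear": [0.031,0.005,-0.045],"dr": [-0.006,0.178,0.007]},
    {"linear": [0.031,0.005,-0.045],"dr": [-0.006,0.178,0.007]},
    {"linear": [0.067,0.005,-0.087],"dr": [-0.006,0.178,0.007]},
    {"linear": [0.067,0.005,-0.087],"dr": [-0.006,0.178,0.007]},
    {"linear": [0.067,0.005,-0.087],"dr": [-0.006,0.178,0.007]},
    {"linear": [0.067,0.005,-0.087],"dr": [-0.006,0.178,0.007]},
    {"linear": [0.067,0.005,-0.087],"dr": [-0.006,0.178,0.007]},
    {"linear": [0.067,0.005,-0.087],"dr": [-0.006,0.178,0.007]}
  ]
}}

```text
time_s: 3.48
tool_pos: [526.8, -165.2, 95.3]
tcp_rot: [0.128, 0.403, -0.272, 0.865]
force: [-0.2, -0.2, -0.1]
finger_gap: 86.9
```

```bash
python3 - <<'E'
from h import *
s=bot.get_state();R0=Ro.from_quat(s['tcp_rot']);print(s['tool_pos'],s['joint_positions'],s['time_s'],R0.as_matrix().round(3))
R=rot(-35.5,50)
for b in(25,0):
  u=np.array((.814,-.581));print(delta((631.6-b*.814,-248.1+b*.581,93.5),R))
c=Cam('scene');im=bot.snapshot('scene')[:,:,::-1]
x0,y0,w,h=90,90,170,128
cr=cv2.resize(np.ascontiguousarray(im[y0:y0+h,x0:x0+w]),None,fx=4,fy=4,interpolation=cv2.INTER_CUBIC)
for C,r,z in(((625.3,-243.6),31,107),((625.3,-243.6),31,82),((554,-343.5),23,84)):
    cv2.polylines(cr,[((c.proj(circ(C,r,z))-[x0,y0]+.5)*4).astype(np.int32)],False,(0,255,0),1)
cv2.imwrite('pics/s1.png',cr)
E
```

```text
[ 526.77877698 -165.2459664    95.25787749] [-0.34127502 -0.19375018  2.37599742 -0.55842516  0.32520554 -0.82754569] 3.4833 [[ 0.528  0.573  0.627]
 [-0.367  0.82  -0.439]
 [-0.766  0.002  0.643]]
([0.071, -0.0076, 0.0819], [0.0064, 0.0003, -0.0077])
([0.0871, -0.0079, 0.101], [0.0064, 0.0003, -0.0077])
```

View pics/s1.png

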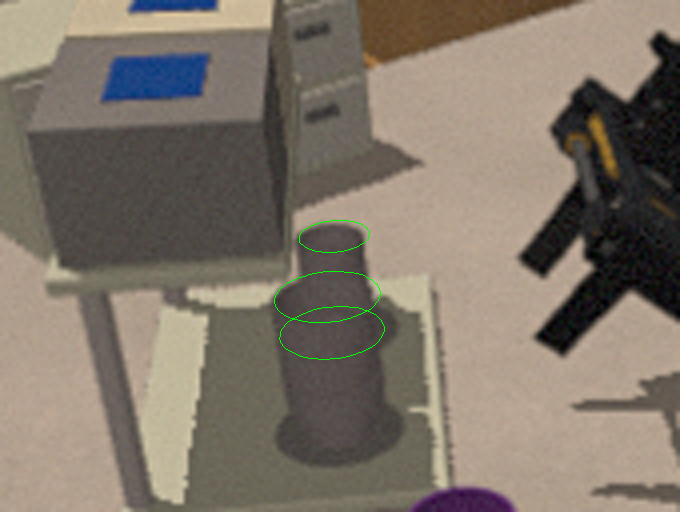

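The scene view confirms it: top rim at about (322,300) in the crop, only 2–4 mm from prediction. The gripper is in front of the pile with its jaws level. Moving in.

>>> {"op": "move_arm", "data": {
  "moves": [
    {"linear": [0.03,-0.008,0.034],"dr": [0.006,0,-0.008]},
    {"linear": [0.05,-0.008,0.055],"dr": [0.006,0,-0.008]},
    {"linear": [0.07,-0.008,0.08],"dr": [0.006,0,-0.008]},
    {"linear": [0.08,-0.008,0.092],"dr": [0.006,0,-0.008]},
    {"linear": [0.088,-0.008,0.102],"dr": [0.006,0,-0.008]},
    {"linear": [0.088,-0.008,0.102],"dr": [0.006,0,-0.008]},
    {"linear": [0.088,-0.008,0.102],"dr": [0.006,0,-0.008]},
    {"linear": [0.088,-0.008,0.102],"dr": [0.006,0,-0.008]}
  ]
}}

```text
time_s: 4.2
tool_pos: [630.6, -248.3, 90.8]
tcp_rot: [0.129, 0.404, -0.277, 0.862]
force: [0.1, 0.0, 0.8]
finger_gap: 86.9
```

```bash
python3 - <<'E'
from h import *
s=bot.get_state();print(s['tool_pos'],s['joint_positions'],s['time_s'],s['force'])
R=rot(-35.5,50);print(delta((632.8,-249.2,93.5),R))
E
```

```text
[ 630.55550363 -248.318169     90.76663678] [-0.42913776  0.12237309  2.07991111 -0.45762601  0.28135553 -0.98264506] 4.2 [0.06170371 0.0432564  0.80277563]
([-0.0006, 0.0006, 0.0035], [0.0008, -0.0033, 0.0015])
```

>>> {"op": "move_arm", "data": {
  "moves": [
    {"linear": [0,0.0005,0.0035],"dr": [0,0,0]},
    {"linear": [0,0.0005,0.0035],"dr": [0,0,0]},
    {"linear": [0,0.0005,0.0035],"dr": [0,0,0]}
  ]
}}

```text
time_s: 4.45
tool_pos: [633.6, -249.6, 93.3]
tcp_rot: [0.129, 0.404, -0.276, 0.863]
force: [-0.5, -0.1, 0.6]
finger_gap: 87.5
```

>>> {"op": "move_arm", "data": {
  "moves": [
    {"linear": [0,0,0],"dr": [0,0,0]},
    {"linear": [0,0,0],"dr": [0,0,0]},
    {"linear": [0,0,0],"dr": [0,0,0]},
    {"linear": [0,0,0],"dr": [0,0,0]},
    {"linear": [0,0,0],"dr": [0,0,0]},
    {"linear": [0,0,0],"dr": [0,0,0]},
    {"linear": [0,0,0],"dr": [0,0,0]},
    {"linear": [0,0,0],"dr": [0,0,0]},
    {"linear": [0,0,0],"dr": [0,0,0]},
    {"linear": [0,0,0],"dr": [0,0,0]}
  ],
  "claw": 0,
  "force": 15
}}

```text
time_s: 5.28
tool_pos: [633.5, -250.0, 92.6]
tcp_rot: [0.129, 0.404, -0.277, 0.862]
force: [0.7, 0.9, -0.1]
finger_gap: 60.0
```

```bash
python3 - <<'E'
from h import *
s=bot.get_state();p=s['tool_pos'];print(p,s['time_s'],s['force'],s['finger_gap'])
R=rot(-35.5,50);u=np.array((.814,-.581,0))
for b,z in((0,36),(140,50),(170,90)): print(delta(p-u*b+[0,0,z],Ro.from_quat(s['tcp_rot'])))
E
```

```text
[ 633.50613053 -249.96578058   92.63393579] 5.2833 [ 0.73286276  0.89192548 -0.12282284] 60.01801774272811
([-0.0277, -0.0001, 0.023], [0.0, 0.0, 0.0])
([-0.128, -0.0001, -0.0756], [0.0, 0.0, 0.0])
([-0.178, -0.0002, -0.073], [0.0, 0.0, 0.0])
```

Gap 60 mm: the pot is gripped. Lifting, then backing out.

>>> {"op": "move_arm", "data": {
  "moves": [
    {"linear": [-0.006,0,0.005],"dr": [0,0,0]},
    {"linear": [-0.012,0,0.01],"dr": [0,0,0]},
    {"linear": [-0.018,0,0.015],"dr": [0,0,0]},
    {"linear": [-0.024,0,0.02],"dr": [0,0,0]},
    {"linear": [-0.028,0,0.023],"dr": [0,0,0]},
    {"linear": [-0.028,0,0.023],"dr": [0,0,0]},
    {"linear": [-0.035,0,0.016],"dr": [0,0,0]},
    {"linear": [-0.05,0,0.002],"dr": [0,0,0]},
    {"linear": [-0.07,0,-0.018],"dr": [0,0,0]},
    {"linear": [-0.09,0,-0.038],"dr": [0,0,0]}
  ]
}}

```text
time_s: 6.12
tool_pos: [561.1, -198.8, 136.3]
tcp_rot: [0.129, 0.405, -0.277, 0.862]
force: [-0.9, 0.9, -0.5]
finger_gap: 60.6
```

```bash
python3 - <<'E'
from h import *
s=bot.get_state();print(s['tool_pos'],s['time_s'],s['force'],s['finger_gap'])
c=Cam('scene');im=bot.snapshot('scene')[:,:,::-1]
x0,y0,w,h=90,70,190,140
cr=cv2.resize(np.ascontiguousarray(im[y0:y0+h,x0:x0+w]),None,fx=4,fy=4,interpolation=cv2.INTER_CUBIC)
cv2.polylines(cr,[((c.proj(circ((626.5,-245),31,82))-[x0,y0]+.5)*4).astype(np.int32)],False,(0,255,0),1)
cv2.imwrite('pics/s2.png',cr)
E
```

```text
[ 561.09527806 -198.7553847   136.33940277] 6.1167 [-0.89554724  0.93248623 -0.53031045] 60.589014005349995
```

View pics/s2.png

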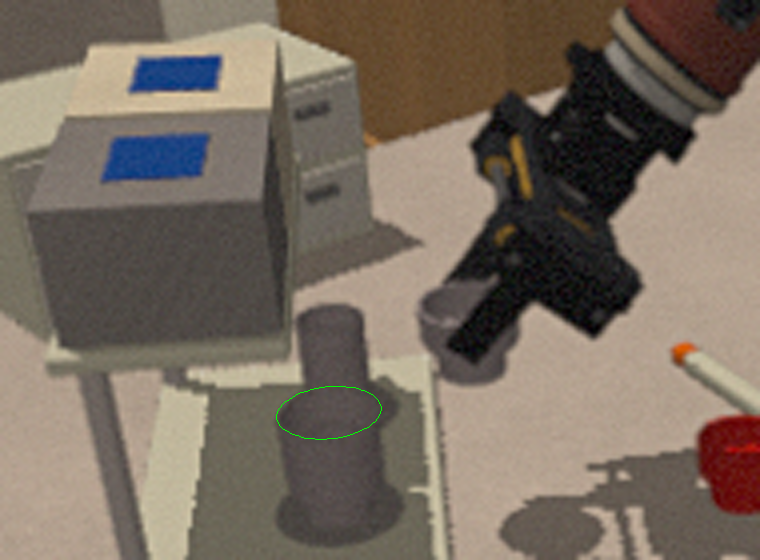

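The pot is held upright and the rest of the pile is undisturbed (rim matches the overlay at (328,413) in the crop). Now I'll check the carry path by IK.

```bash
python3 - <<'E'
from h import *
s=bot.get_state();q=s['joint_positions'];R0=Ro.from_quat(s['tcp_rot']);p0=s['tool_pos']
print(p0,R0.as_matrix()[:,0].round(3))
def Ry(yaw): return Ro.from_euler('z',np.radians(yaw+35.5))*rot(-35.5,50)
prev=None
K=[(p0,-35.5),((510,-90,215),25),((570,20,215),75),((620.7,95.2,180),111),((620.7,95.2,62.6),111)]
for (a,ya),(b,yb) in zip(K,K[1:]):
    for t in(.25,.5,.75,1):
        p=np.array(a)*(1-t)+np.array(b)*t;r=ik(p,Ry(ya*(1-t)+yb*t),[q]);q=r.x;print(p.round(),round(r.cost,5),q.round(2))
print(delta(K[1][0],Ry(25)))
print(delta(K[2][0],Ry(75),np.array(K[1][0]),Ry(25)))
print(delta(K[3][0],Ry(111),np.array(K[2][0]),Ry(75)))
E
```

```text
[ 556.84655258 -195.87923396  133.88727293] [ 0.515 -0.371 -0.773]
[ 545. -169.  154.] 0.0 [-0.49 -0.32  2.34  0.21  0.44 -1.87]
[ 533. -143.  174.] 0.0 [-0.61 -0.4   2.35  0.56  0.64 -2.45]
[ 522. -116.  195.] 0.00153 [-0.65 -0.42  2.31  0.61  0.85 -2.68]
[510. -90. 215.] 0.01985 [-0.6  -0.42  2.23  0.5   1.   -2.68]
[525. -62. 215.] 0.04862 [-0.5  -0.33  2.14  0.43  1.05 -2.68]
[540. -35. 215.] 0.09064 [-0.41 -0.23  2.04  0.37  1.1  -2.68]
[555.  -8. 215.] 0.14693 [-0.32 -0.13  1.94  0.3   1.16 -2.68]
[570  20 215] 0.21888 [-0.23 -0.04  1.84  0.25  1.22 -2.68]
[583.  39. 206.] 0.2839 [-0.17  0.04  1.77  0.2   1.24 -2.68]
[595.  58. 198.] 0.35868 [-0.11  0.11  1.7   0.16  1.27 -2.68]
[608.  76. 189.] 0.44384 [-0.05  0.19  1.63  0.12  1.3  -2.68]
[621.  95. 180.] 0.54004 [ 0.01  0.26  1.57  0.08  1.32 -2.68]
[621.  95. 151.] 0.54228 [ 0.03  0.26  1.62  0.03  1.23 -2.68]
[621.  95. 121.] 0.54268 [ 0.05  0.27  1.66 -0.01  1.14 -2.68]
[621.  95.  92.] 0.54142 [ 0.07  0.29  1.71 -0.05  1.06 -2.68]
[621.  95.  63.] 0.53859 [ 0.09  0.31  1.75 -0.09  0.97 -2.68]
([-0.1261, 0.0587, -0.0254], [-0.8111, -0.0109, 0.6773])
([0.0648, 0.0743, 0.0773], [-0.6685, -0.0, 0.5609])
([0.0819, -0.0295, 0.0432], [-0.4813, -0.0, 0.4039])
```

Turning that way runs J6 into its limit. With 50° of tilt, the body stays above 90 mm, so it clears the pots and pegs even at yaw -35…0. I'll check those at the well.

```bash
python3 - <<'E'
from h import *
s=bot.get_state();q0=s['joint_positions'];R0=Ro.from_quat(s['tcp_rot'])
for yaw in(-35.5,-20,-5):
    R=Ro.from_euler('z',np.radians(yaw+35.5))*rot(-35.5,50);y=np.radians(yaw);q=q0
    T=np.array((624+9.3*np.cos(y),86.5+9.3*np.sin(y)))
    for p in((510,-90,190),(560,0,190),(*T,170),(*T,110),(*T,62.6)):
        r=ik(np.array(p),R,[q]);q=r.x;print(yaw,np.round(p),round(r.cost,5),q.round(2))
E
```

```text
-35.5 [510 -90 190] 0.0 [-0.12 -0.44  2.35 -0.52  0.66 -0.76]
-35.5 [560   0 190] 0.0 [ 0.13 -0.22  2.19 -0.69  0.75 -0.41]
-35.5 [632.  81. 170.] 0.0 [ 0.27  0.06  1.97 -0.78  0.8  -0.21]
-35.5 [632.  81. 110.] 0.0 [ 0.27  0.16  2.   -0.88  0.71 -0.07]
-35.5 [632.  81.  63.] 0.0 [ 0.27  0.24  2.01 -0.97  0.65  0.05]
-20 [510 -90 190] 0.0 [-0.31 -0.55  2.42 -0.05  0.58 -1.5 ]
-20 [560   0 190] 0.0 [-0.01 -0.35  2.29 -0.41  0.57 -0.96]
-20 [633.  83. 170.] 0.0 [ 0.18 -0.05  2.08 -0.64  0.58 -0.59]
-20 [633.  83. 110.] 0.0 [ 0.18  0.06  2.11 -0.79  0.48 -0.42]
-20 [633.  83.  63.] 0.0 [ 0.18  0.15  2.12 -0.96  0.41 -0.23]
-5 [510 -90 190] 0.0 [-0.5  -0.57  2.43  0.43  0.68 -2.24]
-5 [560   0 190] 0.0 [-0.18 -0.41  2.33  0.11  0.53 -1.74]
-5 [633.  86. 170.] 0.0 [ 0.06 -0.12  2.15 -0.23  0.43 -1.25]
-5 [633.  86. 110.] 0.0 [ 0.06 -0.01  2.18 -0.33  0.3  -1.14]
-5 [633.  86.  63.] 0.0 [ 0.06  0.09  2.19 -0.52  0.2  -0.95]
```

At those yaws the gripper body would come too close to the chute arm or a peg. Instead I'll set the pot down on open table and regrasp it from above, which suits both the well and the pegs. Next, find a free spot.

```bash
python3 - <<'E'
from h import *
c=Cam("top");k=1.5625
for n,p,z in(('red',(465,385),45),('purple',(461,222),45),('vial',(410,376),45),('rackfront1',(505,252),12),('rackfront2',(657,357),12),('pen1',(455,437),5),('pen2',(575,460),5),('cand',(580,395),0)): print(n,c.ray(np.array(p)/k,z).round())
s=bot.get_state();q=s['joint_positions'];Rh=Ro.from_quat(s['tcp_rot'])
S=[np.array(data[0][0])]
for sp in((450,-160),(440,-180)):
    p=np.array(sp)+9.3*np.array((.814,-.581))
    for z in(60,30.6):
        r=ik(np.array((*p,z)),rot(-35.5,50),[q]);print('put',sp,z,round(r.cost,5),r.x.round(2))
    for yaw in(-60,-20,21.2):
        r=ik(np.array((*sp,15)),rot(yaw,90),S);print('vert',sp,yaw,round(r.cost,5),r.x.round(2))
for f in(1,-1):
    for z in(150,47): r=ik(np.array((624,86.5,z)),rot(21.2,90,f),S);print('well',f,round(r.cost,5),r.x.round(2))
E
```

```text
red [422. -89.  45.]
purple [653. -84.  45.]
vial [433. -14.  45.]
rackfront1 [ 619. -153.   12.]
rackfront2 [ 468. -367.   12.]
pen1 [350. -80.   5.]
pen2 [ 323. -248.    5.]
cand [ 412. -260.    0.]
put (450, -160) 60 0.0 [-0.42 -0.32  2.55 -0.54  0.25 -0.89]
put (450, -160) 30.6 0.00018 [-0.4  -0.2   2.54 -0.9   0.2  -0.51]
vert (450, -160) -60 0.0 [-0.51  0.14  2.05 -0.    0.95 -1.03]
vert (450, -160) -20 0.0 [-0.51  0.14  2.05 -0.    0.95 -1.73]
vert (450, -160) 21.2 0.0 [-0.51  0.14  2.05 -0.    0.95 -2.45]
put (440, -180) 60 0.0 [-0.5  -0.34  2.57 -0.34  0.23 -1.15]
put (440, -180) 30.6 0.00089 [-0.47 -0.22  2.54 -0.68  0.2  -0.78]
vert (440, -180) -60 0.0 [-0.55  0.13  2.06 -0.    0.95 -1.08]
vert (440, -180) -20 0.0 [-0.55  0.13  2.06 -0.    0.95 -1.78]
vert (440, -180) 21.2 0.0 [-0.55  0.13  2.06 -0.    0.95 -2.5 ]
well 1 0.0 [ 0.01  0.29  1.58 -0.    1.27 -1.93]
well 1 0.0 [ 0.01  0.41  1.64 -0.    1.09 -1.93]
well -1 0.0 [ 0.01  0.29  1.58 -0.    1.27  1.21]
well -1 0.0 [ 0.01  0.41  1.64 -0.    1.09  1.21]
```

```bash
python3 - <<'E'
from h import *
s=bot.get_state();print(s['tool_pos']);R=Ro.from_quat(s['tcp_rot'])
for p in((537.6,-115.4,120),(537.6,-115.4,50),(537.6,-115.4,34),(537.6,-115.4,31)):
    r=ik(np.array(p),R,[s['joint_positions']]);print(delta(p,R),round(r.cost,5),r.x.round(2))
E
```

```text
[ 556.84655258 -195.87923396  133.88727293]
([-0.0291, 0.0543, -0.057], [0.0, 0.0, 0.0]) 0.0 [-0.19 -0.22  2.33 -0.64  0.47 -0.65]
([0.025, 0.0546, -0.1014], [0.0, 0.0, 0.0]) 0.0 [-0.19 -0.04  2.35 -0.97  0.33 -0.28]
([0.0374, 0.0546, -0.1116], [0.0, 0.0, 0.0]) 0.0 [-0.19  0.    2.35 -1.09  0.31 -0.16]
([0.0397, 0.0546, -0.1135], [0.0, 0.0, 0.0]) 0.0 [-0.19  0.01  2.35 -1.11  0.3  -0.13]
```

>>> {"op": "move_arm", "data": {
  "moves": [
    {"linear": [-0.01,0.02,-0.02],"dr": [0,0,0]},
    {"linear": [-0.02,0.04,-0.04],"dr": [0,0,0]},
    {"linear": [-0.015,0.054,-0.068],"dr": [0,0,0]},
    {"linear": [0.0,0.0545,-0.081],"dr": [0,0,0]},
    {"linear": [0.015,0.0545,-0.093],"dr": [0,0,0]},
    {"linear": [0.025,0.0546,-0.1014],"dr": [0,0,0]},
    {"linear": [0.031,0.0546,-0.1065],"dr": [0,0,0]},
    {"linear": [0.036,0.0546,-0.1105],"dr": [0,0,0]},
    {"linear": [0.036,0.0546,-0.1105],"dr": [0,0,0]},
    {"linear": [0.036,0.0546,-0.1105],"dr": [0,0,0]}
  ]
}}

```text
time_s: 7.0
tool_pos: [543.2, -118.9, 38.1]
tcp_rot: [0.129, 0.405, -0.277, 0.862]
force: [-0.1, -0.6, -0.4]
finger_gap: 60.6
```

```bash
python3 - <<'E'
from h import *
s=bot.get_state();print(s['tool_pos'],s['force'],s['time_s'],s['finger_gap'])
E
```

```text
[ 543.18479413 -118.90305764   38.13766135] [-0.09624331 -0.60826514 -0.42232867] 7.0 60.55703621215623
```

>>> {"op": "move_arm", "data": {
  "moves": [
    {"linear": [0.0015,0,-0.0013],"dr": [0,0,0]},
    {"linear": [0.003,0,-0.0026],"dr": [0,0,0]},
    {"linear": [0.004,0,-0.0034],"dr": [0,0,0]},
    {"linear": [0.0046,0,-0.0039],"dr": [0,0,0]},
    {"linear": [0.005,0,-0.0042],"dr": [0,0,0]},
    {"linear": [0.005,0,-0.0042],"dr": [0,0,0]}
  ]
}}

```text
time_s: 7.5
tool_pos: [544.2, -119.2, 32.5]
tcp_rot: [0.129, 0.404, -0.277, 0.862]
force: [0.6, 0.5, -0.7]
finger_gap: 60.4
```

>>> {"op": "move_arm", "data": {
  "moves": [
    {"linear": [0.0006,0,-0.0005],"dr": [0,0,0]},
    {"linear": [0.001,0,-0.0009],"dr": [0,0,0]},
    {"linear": [0.001,0,-0.0009],"dr": [0,0,0]}
  ]
}}

```text
time_s: 7.75
tool_pos: [544.1, -119.2, 31.0]
tcp_rot: [0.129, 0.404, -0.277, 0.862]
force: [0.1, -0.1, 0.8]
finger_gap: 60.8
```

>>> {"op": "move_arm", "data": {
  "moves": [
    {"linear": [0.0006,0,-0.0005],"dr": [0,0,0]},
    {"linear": [0.001,0,-0.0009],"dr": [0,0,0]},
    {"linear": [0.001,0,-0.0009],"dr": [0,0,0]}
  ]
}}

```text
time_s: 8.0
tool_pos: [544.7, -119.4, 30.6]
tcp_rot: [0.128, 0.404, -0.277, 0.863]
force: [-3.7, 0.4, 5.9]
finger_gap: 60.3
```

>>> {"op": "move_arm", "data": {
  "moves": [
    {"linear": [0.0006,0,-0.0005],"dr": [0,0,0]},
    {"linear": [0.001,0,-0.0009],"dr": [0,0,0]},
    {"linear": [0.001,0,-0.0009],"dr": [0,0,0]}
  ]
}}

```text
time_s: 8.25
tool_pos: [545.4, -119.6, 30.3]
tcp_rot: [0.128, 0.403, -0.277, 0.863]
force: [-6.7, 2.5, 12.2]
finger_gap: 60.7
```

Contact at TCP z = 30.6 mm, as predicted. Opening, then backing out along the tool axis.

>>> {"op": "move_arm", "data": {
  "moves": [
    {"linear": [-0.0012,0,0.001],"dr": [0,0,0]},
    {"linear": [-0.0012,0,0.001],"dr": [0,0,0]},
    {"linear": [-0.0012,0,0.001],"dr": [0,0,0]},
    {"linear": [-0.0012,0,0.001],"dr": [0,0,0]},
    {"linear": [-0.0012,0,0.001],"dr": [0,0,0]},
    {"linear": [-0.02,0,0.001],"dr": [0,0,0]},
    {"linear": [-0.05,0,0.001],"dr": [0,0,0]},
    {"linear": [-0.09,0,0.001],"dr": [0,0,0]},
    {"linear": [-0.13,0,0.001],"dr": [0,0,0]},
    {"linear": [-0.13,0,0.001],"dr": [0,0,0]}
  ],
  "claw": 100
}}

```text
time_s: 9.08
tool_pos: [480.0, -69.5, 139.3]
tcp_rot: [0.131, 0.397, -0.275, 0.866]
force: [1.1, -0.1, 1.2]
finger_gap: 87.3
```

```bash
python3 - <<'E'
from h import *
s=bot.get_state();p0=s['tool_pos'];print(p0,s['joint_positions'],s['time_s'])
for yaw in(-50,-20): print(yaw,delta((530,-115,150),rot(yaw,90)))
c=Cam('top');im=bot.snapshot('top')[:,:,::-1]
for r in bot.regions_of('top','pot_top'): print(r['confidence'],r['bbox'])
x0,y0,w,h=230,120,180,140
cr=cv2.resize(np.ascontiguousarray(im[y0:y0+h,x0:x0+w]),None,fx=4,fy=4,interpolation=cv2.INTER_CUBIC)
cv2.polylines(cr,[((c.proj(circ((537,-113.8),31,45))-[x0,y0]+.5)*4).astype(np.int32)],False,(0,255,0),1)
cv2.imwrite('pics/t2.png',cr)
E
```

```text
[479.98456482 -69.49677657 139.31733096] [-0.06971902 -0.4542618   2.46711487 -0.64241571  0.59158551 -0.57670042] 9.0833
-50 ([0.0356, -0.008, 0.0579], [0.241, 0.7045, -0.0982])
-20 ([0.0356, -0.008, 0.0579], [-0.2604, 0.7062, 0.0875])
0.79 [293.1, 177.4, 29.7, 28.4]
0.47 [319.9, 45.9, 190.9, 188.5]
0.46 [293.3, 231.4, 13.1, 7.4]
```

View pics/t2.png

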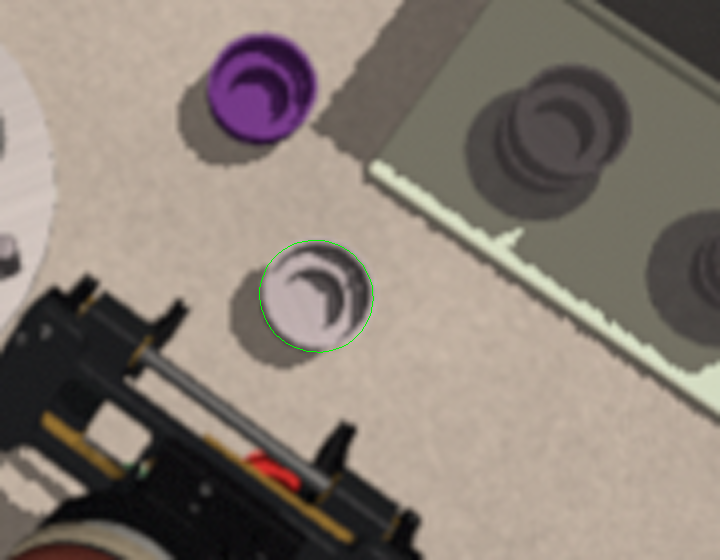

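The pot stands upright at (537,-114), just where predicted. The remaining pile is unchanged. Regrasping from above with the well's final yaw of 21.2°.

```bash
python3 - <<'E'
from h import *
s=bot.get_state();q=s['joint_positions']
R=rot(21.2,90);print(delta((537,-114,120),R))
for p in((537,-114,120),(537,-114,15),(624,86.5,150)):
    r=ik(np.array(p),R,[q]);q=r.x;print(round(r.cost,5),q.round(2))
E
```

```text
([0.0568, -0.0017, 0.047], [-0.9476, 0.6445, 0.3441])
0.0 [-0.35  0.14  1.82  0.    1.18 -2.29]
0.0 [-0.35  0.29  1.87 -0.    0.98 -2.29]
0.0 [ 0.01  0.29  1.58  0.    1.27 -1.93]
```

>>> {"op": "move_arm", "data": {
  "moves": [
    {"linear": [-0.01,0,0.03],"dr": [-0.9476,0.6445,0.3441]},
    {"linear": [0.01,0,0.045],"dr": [-0.9476,0.6445,0.3441]},
    {"linear": [0.03,-0.002,0.047],"dr": [-0.9476,0.6445,0.3441]},
    {"linear": [0.0568,-0.0017,0.047],"dr": [-0.9476,0.6445,0.3441]},
    {"linear": [0.0568,-0.0017,0.047],"dr": [-0.9476,0.6445,0.3441]},
    {"linear": [0.0568,-0.0017,0.047],"dr": [-0.9476,0.6445,0.3441]},
    {"linear": [0.0568,-0.0017,0.047],"dr": [-0.9476,0.6445,0.3441]},
    {"linear": [0.0568,-0.0017,0.047],"dr": [-0.9476,0.6445,0.3441]},
    {"linear": [0.0568,-0.0017,0.047],"dr": [-0.9476,0.6445,0.3441]},
    {"linear": [0.0568,-0.0017,0.047],"dr": [-0.9476,0.6445,0.3441]}
  ]
}}

```text
time_s: 10.02
tool_pos: [533.6, -115.6, 111.9]
tcp_rot: [-0.089, 0.67, 0.067, 0.734]
force: [0.7, -0.5, -0.9]
finger_gap: 86.8
```

>>> {"op": "move_arm", "data": {
  "moves": [
    {"linear": [0,0,0],"dr": [0,0,0]},
    {"linear": [0,0,0],"dr": [0,0,0]}
  ]
}}

```text
time_s: 10.18
tool_pos: [534.4, -115.2, 112.1]
tcp_rot: [-0.088, 0.669, 0.063, 0.735]
force: [-0.1, 0.6, -0.8]
finger_gap: 87.2
```

```bash
python3 - <<'E'
from h import *
s=bot.get_state();print(s['tool_pos'],s['joint_positions'],s['time_s'])
R=rot(21.2,90);print(delta((537,-114,120),R),delta((537,-114,16),R))
E
```

```text
[ 534.40370147 -115.24240283  112.06279083] [-0.36444515  0.06401717  1.92192589  0.01409559  1.05627793 -2.15598731] 10.1833
([-0.0077, 0.0003, 0.0035], [-0.1555, 0.0863, 0.051]) ([0.0958, 0.0049, -0.0058], [-0.1555, 0.0863, 0.051])
```

>>> {"op": "move_arm", "data": {
  "moves": [
    {"linear": [-0.0077,0.0003,0.0035],"dr": [-0.1555,0.0863,0.051]},
    {"linear": [-0.0077,0.0003,0.0035],"dr": [-0.1555,0.0863,0.051]},
    {"linear": [0.02,0.001,0.001],"dr": [-0.1555,0.0863,0.051]},
    {"linear": [0.045,0.0025,-0.0015],"dr": [-0.1555,0.0863,0.051]},
    {"linear": [0.07,0.0035,-0.004],"dr": [-0.1555,0.0863,0.051]},
    {"linear": [0.085,0.0043,-0.005],"dr": [-0.1555,0.0863,0.051]},
    {"linear": [0.0958,0.0049,-0.0058],"dr": [-0.1555,0.0863,0.051]},
    {"linear": [0.0958,0.0049,-0.0058],"dr": [-0.1555,0.0863,0.051]},
    {"linear": [0.0958,0.0049,-0.0058],"dr": [-0.1555,0.0863,0.051]}
  ]
}}

```text
time_s: 10.93
tool_pos: [537.0, -113.1, 18.5]
tcp_rot: [-0.131, 0.694, 0.131, 0.696]
force: [0.3, 0.4, 0.6]
finger_gap: 86.7
```

```bash
python3 - <<'E'
from h import *
s=bot.get_state();print(s['tool_pos'],s['joint_positions'],s['time_s'],s['force'])
R=rot(21.2,90);print(delta((537,-114,16),R),Ro.from_quat(s['tcp_rot']).as_matrix().round(3))
E
```

```text
[ 537.03976456 -113.07187726   18.47436108] [-3.51360034e-01  2.80670597e-01  1.87356665e+00  2.51830105e-04
  9.84714639e-01 -2.29518726e+00] 10.9333 [0.28331059 0.35564962 0.5502226 ]
([0.0025, -0.0008, -0.0004], [0.0029, 0.0021, 0.0016]) [[ 0.003 -0.364  0.931]
 [-0.001  0.931  0.364]
 [-1.    -0.002  0.002]]
```

>>> {"op": "move_arm", "data": {
  "moves": [
    {"linear": [0.001,-0.0008,-0.0004],"dr": [0.003,0.002,0.0015]},
    {"linear": [0.001,-0.0008,-0.0004],"dr": [0.003,0.002,0.0015]},
    {"linear": [0.001,-0.0008,-0.0004],"dr": [0.003,0.002,0.0015]},
    {"linear": [0.001,-0.0008,-0.0004],"dr": [0.003,0.002,0.0015]},
    {"linear": [0.001,-0.0008,-0.0004],"dr": [0.003,0.002,0.0015]},
    {"linear": [0.001,-0.0008,-0.0004],"dr": [0.003,0.002,0.0015]},
    {"linear": [0.001,-0.0008,-0.0004],"dr": [0.003,0.002,0.0015]},
    {"linear": [0.001,-0.0008,-0.0004],"dr": [0.003,0.002,0.0015]}
  ],
  "claw": 0,
  "force": 15
}}

```text
time_s: 11.6
tool_pos: [538.4, -114.5, 19.0]
tcp_rot: [-0.131, 0.694, 0.13, 0.696]
force: [-1.0, 0.3, 4.6]
finger_gap: 61.1
```

>>> {"op": "move_arm", "data": {
  "moves": [
    {"linear": [-0.005,0,0],"dr": [0,0,0]},
    {"linear": [-0.02,0,0],"dr": [0,0,0]},
    {"linear": [-0.05,0,0],"dr": [0,0,0]},
    {"linear": [-0.08,0,0],"dr": [0,0,0]},
    {"linear": [-0.11,0,0],"dr": [0,0,0]},
    {"linear": [-0.13,0,0],"dr": [0,0,0]},
    {"linear": [-0.13,0,0],"dr": [0,0,0]},
    {"linear": [-0.13,0,0],"dr": [0,0,0]}
  ]
}}

```text
time_s: 12.27
tool_pos: [538.5, -114.5, 149.7]
tcp_rot: [-0.131, 0.694, 0.13, 0.696]
force: [-0.2, 0.2, -1.2]
finger_gap: 60.9
```

```bash
python3 - <<'E'
from h import *
s=bot.get_state();print(s['tool_pos'],s['time_s'],s['force'],s['finger_gap'])
R=rot(21.2,90);print(delta((623.8,86.5,147),R))
E
```

```text
[ 538.53252746 -114.5277152   149.67614732] 12.2667 [-0.22125418  0.21954631 -1.22727861] 60.93877121205157
([0.0028, 0.1564, 0.1523], [0.001, 0.0035, 0.0029])
```

>>> {"op": "move_arm", "data": {
  "moves": [
    {"linear": [0.002,0.03,0.03],"dr": [0,0.003,0.003]},
    {"linear": [0.002,0.06,0.058],"dr": [0,0.003,0.003]},
    {"linear": [0.002,0.09,0.087],"dr": [0,0.003,0.003]},
    {"linear": [0.002,0.12,0.117],"dr": [0,0.003,0.003]},
    {"linear": [0.002,0.142,0.139],"dr": [0,0.003,0.003]},
    {"linear": [0.002,0.1564,0.1533],"dr": [0,0.003,0.003]},
    {"linear": [0.002,0.1564,0.1533],"dr": [0,0.003,0.003]},
    {"linear": [0.002,0.1564,0.1533],"dr": [0,0.003,0.003]},
    {"linear": [0.002,0.1564,0.1533],"dr": [0,0.003,0.003]}
  ]
}}

```text
time_s: 13.02
tool_pos: [622.6, 86.5, 144.4]
tcp_rot: [-0.13, 0.697, 0.131, 0.693]
force: [0.8, 0.1, -1.0]
finger_gap: 61.1
```

```bash
python3 - <<'E'
from h import *
s=bot.get_state();p=s['tool_pos'];print(p,s['time_s'],s['force'],s['finger_gap'])
R=rot(21.2,90);print(delta((624.8,86.9,100),R),delta((624.8,86.9,58),R))
c=Cam('scene');im=bot.snapshot('scene')[:,:,::-1]
x0,y0,w,h=230,130,170,130
cr=cv2.resize(np.ascontiguousarray(im[y0:y0+h,x0:x0+w]),None,fx=4,fy=4,interpolation=cv2.INTER_CUBIC)
d=lambda P,col:cv2.polylines(cr,[((c.proj(P)-[x0,y0]+.5)*4).astype(np.int32)],False,col,1)
d(circ(p[:2]-[1,.4],31,p[2]+26),(0,255,0));d(circ(p[:2]-[1,.4],21,p[2]-19),(0,255,0));d(circ((623.9,86.5),29,37),(0,0,255))
ax=np.array((595.5,159));
for a in(-45,45,135,225): d(circ(ax+114*np.array((np.cos(np.radians(a+21.2)),np.sin(np.radians(a+21.2)))),7,90),(0,255,255))
cv2.imwrite('pics/s3.png',cr)
E
```

```text
[622.55655507  86.48724305 144.42461977] 13.0167 [ 0.76905194  0.07102843 -1.01974506] 61.05610534967916
([0.0444, -0.0006, 0.0025], [0.0011, -0.005, -0.0027]) ([0.0864, -0.0007, 0.0027], [0.0011, -0.005, -0.0027])
```

View pics/s3.png

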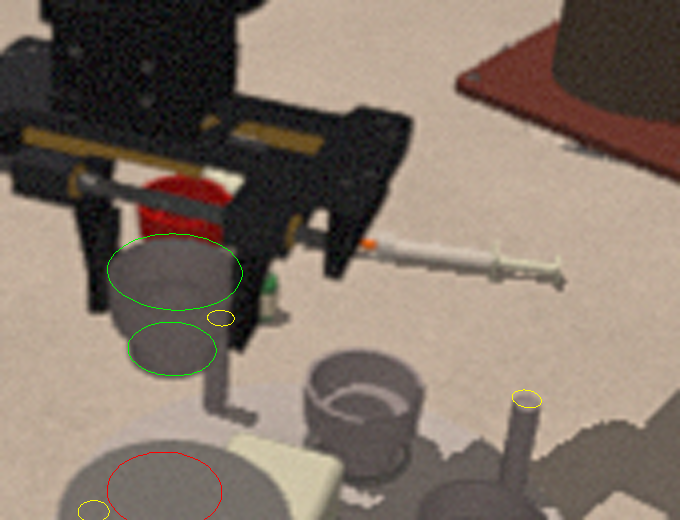

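The held pot matches the green overlay (centre (175,270) in the crop), and the peg overlays match too. Descending.

>>> {"op": "move_arm", "data": {
  "moves": [
    {"linear": [0.012,-0.0006,0.0025],"dr": [0.001,-0.005,-0.003]},
    {"linear": [0.03,-0.0006,0.0025],"dr": [0.001,-0.005,-0.003]},
    {"linear": [0.05,-0.0006,0.0025],"dr": [0.001,-0.005,-0.003]},
    {"linear": [0.066,-0.0007,0.0027],"dr": [0.001,-0.005,-0.003]},
    {"linear": [0.078,-0.0007,0.0027],"dr": [0.001,-0.005,-0.003]},
    {"linear": [0.084,-0.0007,0.0027],"dr": [0.001,-0.005,-0.003]},
    {"linear": [0.084,-0.0007,0.0027],"dr": [0.001,-0.005,-0.003]},
    {"linear": [0.084,-0.0007,0.0027],"dr": [0.001,-0.005,-0.003]}
  ]
}}

```text
time_s: 13.73
tool_pos: [626.6, 87.0, 62.7]
tcp_rot: [-0.13, 0.694, 0.13, 0.696]
force: [0.9, 0.2, -0.4]
finger_gap: 60.9
```

```bash
python3 - <<'E'
from h import *
s=bot.get_state();p=s['tool_pos'];print(p,s['time_s'],s['force'],s['finger_gap'])
R=rot(21.2,90);print(delta((624.8,86.9,51),R))
E
```

```text
[626.62967226  86.95985843  62.69789938] 13.7333 [ 0.8606597   0.15696339 -0.40912291] 60.88738601753718
([0.0117, 0.0006, -0.0018], [-0.0007, 0.0034, 0.0011])
```

>>> {"op": "move_arm", "data": {
  "moves": [
    {"linear": [0.0,0.0006,-0.0018],"dr": [0,0.003,0.001]},
    {"linear": [0.002,0.0006,-0.0018],"dr": [0,0.003,0.001]},
    {"linear": [0.004,0.0006,-0.0018],"dr": [0,0.003,0.001]},
    {"linear": [0.006,0.0006,-0.0018],"dr": [0,0.003,0.001]},
    {"linear": [0.007,0.0006,-0.0018],"dr": [0,0.003,0.001]},
    {"linear": [0.007,0.0006,-0.0018],"dr": [0,0.003,0.001]}
  ]
}}

```text
time_s: 14.23
tool_pos: [624.4, 87.5, 55.1]
tcp_rot: [-0.13, 0.695, 0.13, 0.695]
force: [0.3, -0.6, 0.1]
finger_gap: 60.7
```

>>> {"op": "move_arm", "data": {
  "moves": [
    {"linear": [0.001,0,0],"dr": [0,0,0]},
    {"linear": [0.002,0,0],"dr": [0,0,0]},
    {"linear": [0.002,0,0],"dr": [0,0,0]}
  ]
}}

```text
time_s: 14.48
tool_pos: [624.5, 87.4, 53.2]
tcp_rot: [-0.13, 0.695, 0.13, 0.695]
force: [0.3, -0.7, -0.7]
finger_gap: 60.8
```

Already below the ring's top (37 mm) without contact, so the foot is inside the bore.

>>> {"op": "move_arm", "data": {
  "moves": [
    {"linear": [0.001,0,0],"dr": [0,0,0]},
    {"linear": [0.0015,0,0],"dr": [0,0,0]},
    {"linear": [0.0015,0,0],"dr": [0,0,0]}
  ]
}}

```text
time_s: 14.73
tool_pos: [624.6, 87.4, 51.7]
tcp_rot: [-0.13, 0.695, 0.13, 0.695]
force: [-0.1, -0.7, -1.5]
finger_gap: 60.8
```

>>> {"op": "move_arm", "data": {
  "moves": [
    {"linear": [0.0005,0,0],"dr": [0,0,0]},
    {"linear": [0.001,0,0],"dr": [0,0,0]},
    {"linear": [0.001,0,0],"dr": [0,0,0]}
  ]
}}

```text
time_s: 14.98
tool_pos: [624.8, 87.4, 51.1]
tcp_rot: [-0.13, 0.695, 0.13, 0.695]
force: [-0.6, 0.3, 0.9]
finger_gap: 60.5
```

>>> {"op": "move_arm", "data": {
  "moves": [
    {"linear": [0.0005,0,0],"dr": [0,0,0]},
    {"linear": [0.001,0,0],"dr": [0,0,0]},
    {"linear": [0.001,0,0],"dr": [0,0,0]}
  ]
}}

```text
time_s: 15.23
tool_pos: [624.9, 87.5, 51.0]
tcp_rot: [-0.13, 0.695, 0.13, 0.695]
force: [-3.3, 0.2, 6.4]
finger_gap: 60.7
```

The pot is on the well floor at 6 N. Releasing, then rising.

>>> {"op": "move_arm", "data": {
  "moves": [
    {"linear": [-0.0005,0,0],"dr": [0,0,0]},
    {"linear": [-0.0005,0,0],"dr": [0,0,0]},
    {"linear": [-0.0005,0,0],"dr": [0,0,0]},
    {"linear": [-0.0005,0,0],"dr": [0,0,0]},
    {"linear": [-0.0005,0,0],"dr": [0,0,0]},
    {"linear": [-0.02,0,0],"dr": [0,0,0]},
    {"linear": [-0.05,0,0],"dr": [0,0,0]},
    {"linear": [-0.085,0,0],"dr": [0,0,0]},
    {"linear": [-0.12,0,0],"dr": [0,0,0]},
    {"linear": [-0.13,0,0],"dr": [0,0,0]}
  ],
  "claw": 100
}}

```text
time_s: 16.07
tool_pos: [627.7, 87.5, 186.7]
tcp_rot: [-0.131, 0.692, 0.13, 0.698]
force: [1.4, -0.4, 1.5]
finger_gap: 87.0
```

```bash
python3 - <<'E'
from h import *
s=bot.get_state();q=s['joint_positions'];print(s['tool_pos'],q.round(2),s['time_s'],s['force'],s['finger_gap'])
ax=np.array((595.5,159));D=lambda a,r=114:ax+r*np.array((np.cos(np.radians(a)),np.sin(np.radians(a))))
# straddle peg: jaw (tool y) tangential => yaw = peg angle (or +180)
for f in(0,180):
  for a in(156.2,200,246.2,252):
    r=ik(np.array((*D(a),55)),rot(a+f,90),[q,np.array(data[0][0])]);print(f,a,D(a).round(),round(r.cost,4),r.x.round(2))
E
```

```text
[627.74987584  87.45877337 186.71117698] [ 0.01  0.26  1.55  0.    1.32 -1.93] 16.0667 [ 1.36339051 -0.36070103  1.48961721] 86.9775752712679
0 156.2 [491. 205.] 0.2649 [ 0.54  0.02  2.3  -1.03  0.55 -2.68]
0 200 [488. 120.] 0.0 [ 0.08  0.12  1.98 -0.    1.04  1.31]
0 246.2 [549.  55.] 0.0 [-0.04  0.23  1.85 -0.    1.06  0.37]
0 252 [560.  51.] 0.0 [-0.05  0.25  1.82 -0.    1.06  0.26]
180 156.2 [491. 205.] 0.0 [ 0.25  0.19  1.9  -0.    1.05 -0.91]
180 200 [488. 120.] 0.0 [ 0.08  0.12  1.98 -0.    1.04 -1.84]
180 246.2 [549.  55.] 0.0017 [-0.02  0.24  1.85 -0.05  1.06 -2.68]
180 252 [560.  51.] 0.0081 [ 0.01  0.26  1.82 -0.11  1.06 -2.68]
```

Placed and released. Now to straddle the robot-side peg with part-open jaws, and check the placement from above at the same time.

```bash
python3 - <<'E'
from h import *
print(delta((491.5,204,175),rot(-16,90)))
E
```

```text
([0.0104, 0.158, -0.085], [0.6493, 0.0097, 0.0002])
```

>>> {"op": "move_arm", "data": {
  "moves": [
    {"linear": [0.0,0.03,-0.02],"dr": [0.1,0,0]},
    {"linear": [0.01,0.158,-0.085],"dr": [0.649,0.01,0]},
    {"linear": [0.01,0.158,-0.085],"dr": [0.649,0.01,0]},
    {"linear": [0.01,0.158,-0.085],"dr": [0.649,0.01,0]},
    {"linear": [0.01,0.158,-0.085],"dr": [0.649,0.01,0]},
    {"linear": [0.01,0.158,-0.085],"dr": [0.649,0.01,0]},
    {"linear": [0.01,0.158,-0.085],"dr": [0.649,0.01,0]},
    {"linear": [0.01,0.158,-0.085],"dr": [0.649,0.01,0]},
    {"linear": [0.01,0.158,-0.085],"dr": [0.649,0.01,0]}
  ],
  "claw": 48
}}

```text
time_s: 16.82
tool_pos: [488.8, 203.6, 169.9]
tcp_rot: [0.097, 0.703, -0.099, 0.697]
force: [-0.0, 0.1, -0.7]
finger_gap: 43.1
```

```bash
python3 - <<'E'
from h import *
s=bot.get_state();print(s['tool_pos'],s['joint_positions'].round(2),s['time_s'],s['finger_gap'])
print(delta((491.5,204,175),rot(-16,90)),delta((491.5,204,50),rot(-16,90)))
c=Cam('top');im=bot.snapshot('top')[:,:,::-1]
x0,y0,w,h=110,90,150,140
cr=cv2.resize(np.ascontiguousarray(im[y0:y0+h,x0:x0+w]),None,fx=4,fy=4,interpolation=cv2.INTER_CUBIC)
d=lambda P,col:cv2.polylines(cr,[((c.proj(P)-[x0,y0]+.5)*4).astype(np.int32)],False,col,1)
d(circ((624,86.5),31,77),(0,255,0));d(circ((624,86.5),29,37),(0,0,255))
ax=np.array((595.5,159))
for a in(-45,45,135,225): d(circ(ax+114*np.array((np.cos(np.radians(a+21.2)),np.sin(np.radians(a+21.2)))),7,90),(0,255,255))
cv2.imwrite('pics/t3.png',cr)
E
```

```text
[488.77024653 203.56418365 169.92598055] [ 0.24  0.04  1.82  0.    1.28 -1.05] 16.8167 43.0826531558265
([-0.0051, 0.0012, 0.0025], [0.0014, -0.0086, 0.0029]) ([0.1199, 0.0015, 0.0035], [0.0014, -0.0086, 0.0029])
```

View pics/t3.png

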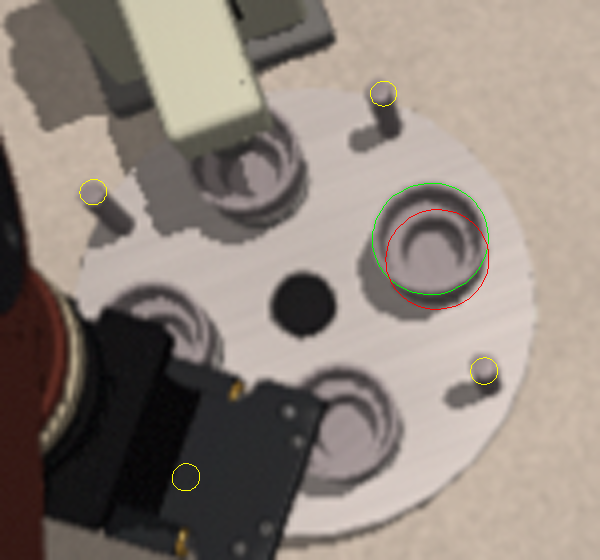

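The pot sits exactly on the predicted rim circle (centre (431,238) in the crop), upright, and the turntable hasn't moved. Peg overlays match. Lowering around the peg.

>>> {"op": "move_arm", "data": {
  "moves": [
    {"linear": [0.02,0.0015,0.003],"dr": [0,-0.008,0.003]},
    {"linear": [0.045,0.0015,0.0035],"dr": [0,-0.008,0.003]},
    {"linear": [0.07,0.0015,0.0035],"dr": [0,-0.008,0.003]},
    {"linear": [0.09,0.0015,0.0035],"dr": [0,-0.008,0.003]},
    {"linear": [0.11,0.0015,0.0035],"dr": [0,-0.008,0.003]},
    {"linear": [0.12,0.0015,0.0035],"dr": [0,-0.008,0.003]},
    {"linear": [0.12,0.0015,0.0035],"dr": [0,-0.008,0.003]},
    {"linear": [0.12,0.0015,0.0035],"dr": [0,-0.008,0.003]}
  ]
}}

```text
time_s: 17.53
tool_pos: [491.0, 204.0, 49.7]
tcp_rot: [0.098, 0.701, -0.099, 0.7]
force: [0.1, 0.8, -0.0]
finger_gap: 41.6
```

```bash
python3 - <<'E'
from h import *
s=bot.get_state();p0=s['tool_pos'];R0=Ro.from_quat(s['tcp_rot']);q=s['joint_positions'];print(p0,s['time_s'],s['force'],s['finger_gap'])
ax=np.array((595.5,159))
for i,a in enumerate(np.arange(159,253,3.2)):
    t=(a-156)/96;y=-16+68*t;P=(*(ax+114*np.array((np.cos(np.radians(a)),np.sin(np.radians(a))))),50)
    r=ik(np.array(P),rot(y,90),[q]);q=r.x
    l,d=delta(P,rot(y,90),p0,R0);print(i,round(a,1),np.round(l,4).tolist(),np.round(d,3).tolist(),round(r.cost,4),q[5].round(2))
E
```

```text
[491.00573448 203.98810452  49.728374  ] 17.5333 [ 7.10201455e-02  7.57131717e-01 -4.71289161e-04] 41.60698576964166
0 159.0 [-0.0003, -0.0045, -0.0007] [-0.037, -0.002, 0.0] 0.0 -1.09
1 162.2 [-0.0003, -0.0109, -0.0011] [-0.077, -0.002, 0.0] 0.0 -1.14
2 165.4 [-0.0003, -0.0172, -0.0011] [-0.116, -0.002, 0.0] 0.0 -1.19
3 168.6 [-0.0003, -0.0236, -0.0008] [-0.156, -0.002, 0.0] 0.0 -1.24
4 171.8 [-0.0003, -0.0299, -0.0001] [-0.196, -0.002, 0.0] 0.0 -1.29
5 175.0 [-0.0003, -0.0362, 0.0009] [-0.235, -0.002, 0.0] 0.0 -1.34
6 178.2 [-0.0003, -0.0424, 0.0023] [-0.275, -0.002, 0.0] 0.0 -1.4
7 181.4 [-0.0003, -0.0485, 0.0041] [-0.314, -0.002, 0.0] 0.0 -1.45
8 184.6 [-0.0003, -0.0546, 0.0061] [-0.354, -0.002, 0.0] 0.0 -1.5
9 187.8 [-0.0003, -0.0604, 0.0086] [-0.393, -0.002, 0.0] 0.0 -1.55
10 191.0 [-0.0003, -0.0662, 0.0113] [-0.433, -0.002, -0.0] 0.0 -1.6
11 194.2 [-0.0003, -0.0718, 0.0143] [-0.472, -0.002, -0.0] 0.0 -1.66
12 197.4 [-0.0003, -0.0772, 0.0177] [-0.512, -0.002, -0.0] 0.0 -1.71
13 200.6 [-0.0003, -0.0824, 0.0213] [-0.552, -0.002, -0.0] 0.0 -1.76
14 203.8 [-0.0003, -0.0874, 0.0253]
[... 371 characters left out ...]
07
20 223.0 [-0.0003, -0.1122, 0.0541] [-0.828, -0.002, -0.0] 0.0 -2.11
21 226.2 [-0.0003, -0.1153, 0.0597] [-0.868, -0.002, -0.0] 0.0 -2.16
22 229.4 [-0.0003, -0.1181, 0.0654] [-0.908, -0.002, -0.0] 0.0 -2.21
23 232.6 [-0.0004, -0.1206, 0.0713] [-0.947, -0.002, -0.0] 0.0 -2.26
24 235.8 [-0.0004, -0.1227, 0.0773] [-0.987, -0.002, -0.0] 0.0 -2.3
25 239.0 [-0.0004, -0.1245, 0.0834] [-1.026, -0.002, -0.001] 0.0 -2.35
26 242.2 [-0.0004, -0.126, 0.0896] [-1.066, -0.002, -0.001] 0.0 -2.39
27 245.4 [-0.0004, -0.1271, 0.0958] [-1.105, -0.002, -0.001] 0.0 -2.44
28 248.6 [-0.0004, -0.1279, 0.1021] [-1.145, -0.002, -0.001] 0.0 -2.48
29 251.8 [-0.0004, -0.1283, 0.1085] [-1.184, -0.002, -0.001] 0.0 -2.53
```

>>> {"op": "move_arm", "data": {
  "moves": [
    {"linear": [0,-0.0045,-0.0007],"dr": [-0.037,0,0]},
    {"linear": [0,-0.0109,-0.0011],"dr": [-0.077,0,0]},
    {"linear": [0,-0.0172,-0.0011],"dr": [-0.116,0,0]},
    {"linear": [0,-0.0236,-0.0008],"dr": [-0.156,0,0]},
    {"linear": [0,-0.0299,-0.0001],"dr": [-0.196,0,0]},
    {"linear": [0,-0.0362,0.0009],"dr": [-0.235,0,0]},
    {"linear": [0,-0.0424,0.0023],"dr": [-0.275,0,0]},
    {"linear": [0,-0.0485,0.0041],"dr": [-0.314,0,0]},
    {"linear": [0,-0.0546,0.0061],"dr": [-0.354,0,0]},
    {"linear": [0,-0.0604,0.0086],"dr": [-0.393,0,0]}
  ]
}}

```text
time_s: 18.37
tool_pos: [482.3, 146.1, 51.7]
tcp_rot: [-0.039, 0.706, 0.043, 0.706]
force: [-7.3, 8.9, 4.7]
finger_gap: 41.8
```

```bash
cat > arc.py <<'E'
from h import *
import sys
s=bot.get_state();p0=s['tool_pos'];R0=Ro.from_quat(s['tcp_rot']);ax=np.array((595.5,159))
r=p0[:2]-ax;a0=np.degrees(np.arctan2(r[1],r[0]))%360;print(p0,np.linalg.norm(r),a0,s['time_s'],s['force'],s['finger_gap'])
for a in np.arange(a0+3.2,min(a0+33,252.5),3.2):
    P=(*(ax+114*np.array((np.cos(np.radians(a)),np.sin(np.radians(a))))),50)
    print(round(a,1),*delta(P,rot(-16+68*(a-156)/96,90)))
E
python3 arc.py
```

```text
[482.26803492 146.0890367   51.65953333] 113.96565662414217 186.50490047589915 18.3667 [-7.28002478  8.8928917   4.71680407] 41.766155525235604
189.7 [0.0016, -0.0064, 0.0001] [-0.0213, -0.0007, -0.0046]
192.9 [0.0016, -0.0127, 0.0006] [-0.0609, -0.0006, -0.0046]
196.1 [0.0016, -0.019, 0.0015] [-0.1004, -0.0005, -0.0047]
199.3 [0.0015, -0.0253, 0.0027] [-0.14, -0.0004, -0.0047]
202.5 [0.0015, -0.0314, 0.0043] [-0.1795, -0.0003, -0.0047]
205.7 [0.0015, -0.0375, 0.0062] [-0.2191, -0.0002, -0.0047]
208.9 [0.0015, -0.0435, 0.0085] [-0.2587, -0.0001, -0.0047]
212.1 [0.0014, -0.0493, 0.011] [-0.2982, -0.0001, -0.0047]
215.3 [0.0014, -0.055, 0.0139] [-0.3378, 0.0, -0.0047]
218.5 [0.0014, -0.0605, 0.0171] [-0.3773, 0.0001, -0.0047]
```

>>> {"op": "move_arm", "data": {
  "moves": [
    {"linear": [0.001,-0.0064,0.0001],"dr": [-0.021,0,0]},
    {"linear": [0.001,-0.0127,0.0006],"dr": [-0.061,0,0]},
    {"linear": [0.001,-0.019,0.0015],"dr": [-0.1,0,0]},
    {"linear": [0.001,-0.0253,0.0027],"dr": [-0.14,0,0]},
    {"linear": [0.001,-0.0314,0.0043],"dr": [-0.18,0,0]},
    {"linear": [0.001,-0.0375,0.0062],"dr": [-0.219,0,0]},
    {"linear": [0.001,-0.0435,0.0085],"dr": [-0.259,0,0]},
    {"linear": [0.001,-0.0493,0.011],"dr": [-0.298,0,0]},
    {"linear": [0.001,-0.055,0.0139],"dr": [-0.338,0,0]},
    {"linear": [0.001,-0.0605,0.0171],"dr": [-0.377,0,0]}
  ]
}}

```text
time_s: 19.2
tool_pos: [506.0, 86.5, 50.4]
tcp_rot: [-0.172, 0.686, 0.174, 0.685]
force: [-5.7, 3.9, 3.6]
finger_gap: 42.2
```

```bash
python3 arc.py
```

```text
[506.03581583  86.54075271  50.361698  ] 115.12681167552891 219.00486529079322 19.2 [-5.69676245  3.92675052  3.56837169] 42.18563589825027
222.2 [0.0003, -0.006, 0.0025] [-0.0459, -0.0008, -0.0027]
225.4 [0.0003, -0.0121, 0.0042] [-0.0854, -0.0008, -0.0028]
228.6 [0.0003, -0.0182, 0.0062] [-0.125, -0.0007, -0.0028]
231.8 [0.0003, -0.0241, 0.0086] [-0.1645, -0.0007, -0.0028]
235.0 [0.0003, -0.0298, 0.0113] [-0.2041, -0.0006, -0.0028]
238.2 [0.0003, -0.0354, 0.0143] [-0.2437, -0.0006, -0.0028]
241.4 [0.0002, -0.0409, 0.0177] [-0.2832, -0.0005, -0.0028]
244.6 [0.0002, -0.0461, 0.0213] [-0.3228, -0.0005, -0.0028]
247.8 [0.0002, -0.0511, 0.0252] [-0.3623, -0.0004, -0.0029]
251.0 [0.0002, -0.0559, 0.0294] [-0.4019, -0.0004, -0.0029]
```

>>> {"op": "move_arm", "data": {
  "moves": [
    {"linear": [0,-0.006,0.0025],"dr": [-0.046,0,0]},
    {"linear": [0,-0.0121,0.0042],"dr": [-0.085,0,0]},
    {"linear": [0,-0.0182,0.0062],"dr": [-0.125,0,0]},
    {"linear": [0,-0.0241,0.0086],"dr": [-0.165,0,0]},
    {"linear": [0,-0.0298,0.0113],"dr": [-0.204,0,0]},
    {"linear": [0,-0.0354,0.0143],"dr": [-0.244,0,0]},
    {"linear": [0,-0.0409,0.0177],"dr": [-0.283,0,0]},
    {"linear": [0,-0.0461,0.0213],"dr": [-0.323,0,0]},
    {"linear": [0,-0.049,0.0235],"dr": [-0.345,0,0]},
    {"linear": [0,-0.049,0.0235],"dr": [-0.345,0,0]}
  ]
}}

```text
time_s: 20.03
tool_pos: [552.0, 53.2, 50.3]
tcp_rot: [-0.287, 0.645, 0.287, 0.647]
force: [0.5, 0.1, 0.5]
finger_gap: 42.0
```

>>> {"op": "move_arm", "data": {
  "moves": [
    {"linear": [0,0,0],"dr": [0,0,0]},
    {"linear": [0,0,0],"dr": [0,0,0]},
    {"linear": [0,0,0],"dr": [0,0,0]},
    {"linear": [0,0,0],"dr": [0,0,0]}
  ]
}}

```text
time_s: 20.37
tool_pos: [550.4, 53.8, 49.1]
tcp_rot: [-0.287, 0.646, 0.287, 0.646]
force: [-0.0, -0.5, -0.1]
finger_gap: 41.6
```

```bash
python3 arc.py
```

```text
[550.3759864   53.76995816  49.07467699] 114.49689213310842 246.78971554298482 20.3667 [-0.04210092 -0.5287735  -0.09061471] 41.6477767652581
250.0 [-0.0009, -0.0058, 0.0027] [-0.0469, 0.0001, -0.0004]
```

No force with the jaws centred on the detent position, so the table has clicked. Lifting off.

>>> {"op": "move_arm", "data": {
  "moves": [
    {"linear": [-0.02,0,0],"dr": [0,0,0]},
    {"linear": [-0.05,0,0],"dr": [0,0,0]},
    {"linear": [-0.09,0,0],"dr": [0,0,0]},
    {"linear": [-0.13,0,0],"dr": [0,0,0]},
    {"linear": [-0.15,-0.03,-0.03],"dr": [0,0,0]},
    {"linear": [-0.16,-0.05,-0.07],"dr": [0,0,0]},
    {"linear": [-0.16,-0.07,-0.1],"dr": [0,0,0]},
    {"linear": [-0.16,-0.09,-0.13],"dr": [0,0,0]},
    {"linear": [-0.16,-0.09,-0.13],"dr": [0,0,0]},
    {"linear": [-0.16,-0.09,-0.13],"dr": [0,0,0]}
  ]
}}

```text
time_s: 21.2
tool_pos: [534.1, -90.2, 208.5]
tcp_rot: [-0.284, 0.654, 0.274, 0.645]
force: [0.8, -0.2, 0.3]
finger_gap: 41.4
```

```bash
python3 - <<'E'
from h import *
s=bot.get_state();print(s['tool_pos'],s['time_s'],s['force'])
ax=np.array((595.5,159));D=lambda a,r:ax+r*np.array((np.cos(np.radians(a+21.2)),np.sin(np.radians(a+21.2))))
out=[]
for n,(x0,y0,w,h),k in(('top',(110,70,150,150),2.7),('scene',(170,100,220,240),1.7)):
    c=Cam(n);im=bot.snapshot(n)[:,:,::-1]
    k=400/w
    cr=cv2.resize(np.ascontiguousarray(im[y0:y0+h,x0:x0+w]),None,fx=k,fy=k,interpolation=cv2.INTER_CUBIC)
    d=lambda P,col:cv2.polylines(cr,[((c.proj(P)-[x0,y0]+.5)*k).astype(np.int32)],False,col,1)
    for a in(0,90,180): d(circ(D(a,78),31,77),(0,255,0))
    for a in(-45,45,135,225): d(circ(D(a,114),7,90),(0,255,255))
    d(circ(D(-90,78),31,77),(0,0,255))
    out.append(cr[:436] if cr.shape[0]>=436 else cv2.copyMakeBorder(cr,0,436-cr.shape[0],0,0,cv2.BORDER_CONSTANT))
cv2.imwrite('pics/f.png',np.hstack(out))
E
```

```text
[534.08996608 -90.18268241 208.52196808] 21.2 [ 0.8049932  -0.22106126  0.25811389]
```

View pics/f.png

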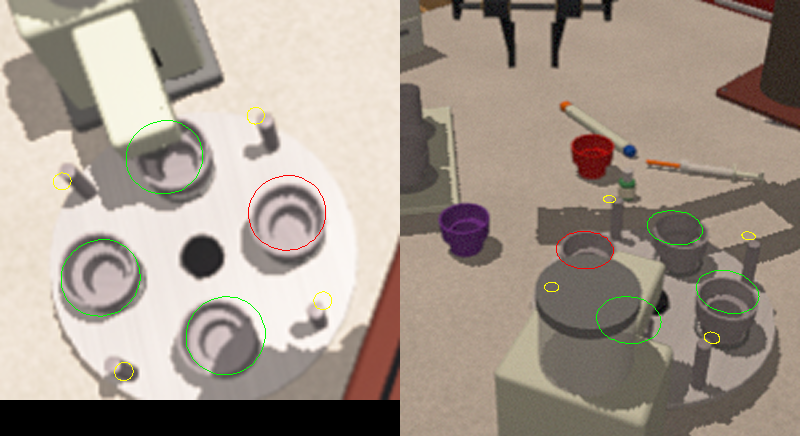

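Pegs look a few degrees short of the overlay, e.g. the top-right one at (265,122) against (256,115). I'll measure the turn by matching peg patches to the first picture, since pegs repeat every 90°.

```bash
cat > turn.py <<'E'
from h import *
a=cv2.imread('pics/top0.png');b=cv2.resize(bot.snapshot('top')[:,:,::-1],(800,600));cv2.imwrite('pics/topN.png',b)
c=Cam('top');k=1.5625
hub=np.array((595.5,159))
for p in((321,178),(361,284),(246,326),(209,216)):
    x,y=p;t=a[y-9:y+10,x-9:x+10];S=25;w=b[y-9-S:y+10+S,x-9-S:x+10+S]
    r=cv2.matchTemplate(w,t,cv2.TM_CCOEFF_NORMED);_,m,_,l=cv2.minMaxLoc(r);n=(x+l[0]-S,y+l[1]-S)
    P,Q=[c.ray(np.array(v)/k,90)[:2]-hub for v in(p,n)]
    print(p,n,round(m,2),'deg',round(np.degrees(np.arctan2(*Q[::-1])-np.arctan2(*P[::-1])),2))
s=bot.get_state();print(s['time_s'],s['tool_pos'])
E
python3 turn.py
```

```text
(321, 178) (328, 182) 0.99 deg -5.76
(361, 284) (357, 292) 0.98 deg -5.99
(246, 326) (239, 322) 0.98 deg -5.48
(209, 216) (214, 210) 0.86 deg -5.38
21.35 [534.17206404 -88.18123566 208.1153443 ]
```

The table stopped about 5.6° short (1.47 rad). I'll straddle the peg again, push it on, and close the jaws lightly round it at the detent angle to centre it.

```bash
python3 - <<'E'
from h import *
ax=np.array((595.5,159));D=lambda a:ax+114*np.array((np.cos(np.radians(a)),np.sin(np.radians(a))))
R=rot(55,90);A=(*D(242),170);B=(*D(242),50);C=(*D(246.7),50)
q=bot.get_state()['joint_positions']
for P in(A,B,C): r=ik(np.array(P),R,[q]);q=r.x;print(np.round(P,1),round(r.cost,5),q.round(2))
print(delta(A,R),delta(B,R),delta(B,R,np.array(A),R),delta(C,R,np.array(B),R))
E
```

```text
[542.   58.3 170. ] 0.0 [-0.04  0.07  1.79  0.    1.28 -2.57]
[542.   58.3  50. ] 0.0 [-0.04  0.22  1.87 -0.    1.05 -2.57]
[550.4  54.3  50. ] 0.0 [-0.04  0.24  1.85  0.    1.05 -2.57]
([0.0356, 0.095, 0.1126], [-0.1448, -0.0169, 0.0053]) ([0.1556, 0.0958, 0.1146], [-0.1448, -0.0169, 0.0053]) ([0.12, 0.0, -0.0], [0.0, 0.0, 0.0]) ([0.0, -0.0092, 0.0015], [0.0, 0.0, 0.0])
```

>>> {"op": "move_arm", "data": {
  "moves": [
    {"linear": [0.01,0.03,0.035],"dr": [-0.07,-0.01,0.005]},
    {"linear": [0.02,0.055,0.065],"dr": [-0.145,-0.017,0.005]},
    {"linear": [0.03,0.08,0.095],"dr": [-0.145,-0.017,0.005]},
    {"linear": [0.0356,0.095,0.1126],"dr": [-0.145,-0.017,0.005]},
    {"linear": [0.0356,0.095,0.1126],"dr": [-0.145,-0.017,0.005]},
    {"linear": [0.0356,0.095,0.1126],"dr": [-0.145,-0.017,0.005]},
    {"linear": [0.0356,0.095,0.1126],"dr": [-0.145,-0.017,0.005]}
  ]
}}

```text
time_s: 21.93
tool_pos: [542.3, 57.7, 170.4]
tcp_rot: [-0.327, 0.627, 0.326, 0.627]
force: [-0.6, 0.0, 1.1]
finger_gap: 42.0
```

```bash
python3 - <<'E'
from h import *
ax=np.array((595.5,159));D=lambda a:ax+114*np.array((np.cos(np.radians(a)),np.sin(np.radians(a))))
R=rot(55,90);print(bot.get_state()['tool_pos'],delta((*D(242),50),R),delta((*D(246.7),50),R))
E
python3 turn.py
```

```text
[542.30166426  57.70733724 170.35931991] ([0.1204, 0.0008, 0.0004], [0.0009, -0.0005, 0.0015]) ([0.1204, -0.0084, 0.0019], [0.0009, -0.0005, 0.0015])
(321, 178) (297, 158) 0.51 deg 19.06
(361, 284) (354, 269) 0.49 deg 8.58
(246, 326) (238, 321) 0.88 deg -6.42
(209, 216) (232, 212) 0.74 deg -11.77
21.9833 [542.50908115  57.02951273 170.59731663]
```

>>> {"op": "move_arm", "data": {
  "moves": [
    {"linear": [0.03,0.001,0],"dr": [0,0,0]},
    {"linear": [0.06,0.001,0],"dr": [0,0,0]},
    {"linear": [0.09,0.001,0],"dr": [0,0,0]},
    {"linear": [0.11,0.001,0],"dr": [0,0,0]},
    {"linear": [0.12,0.001,0],"dr": [0,0,0]},
    {"linear": [0.12,0.001,0],"dr": [0,0,0]},
    {"linear": [0.12,-0.003,0.001],"dr": [0,0,0]},
    {"linear": [0.12,-0.0084,0.002],"dr": [0,0,0]},
    {"linear": [0.12,-0.0084,0.002],"dr": [0,0,0]}
  ]
}}

```text
time_s: 22.73
tool_pos: [553.5, 53.1, 52.7]
tcp_rot: [-0.327, 0.626, 0.325, 0.629]
force: [0.5, 0.4, 0.7]
finger_gap: 41.8
```

>>> {"op": "move_arm", "data": {
  "moves": [
    {"linear": [0,0,0],"dr": [0,0,0]},
    {"linear": [0,0,0],"dr": [0,0,0]},
    {"linear": [0,0,0],"dr": [0,0,0]},
    {"linear": [0,0,0],"dr": [0,0,0]},
    {"linear": [0,0,0],"dr": [0,0,0]},
    {"linear": [0,0,0],"dr": [0,0,0]},
    {"linear": [0,0,0],"dr": [0,0,0]},
    {"linear": [0,0,0],"dr": [0,0,0]}
  ],
  "claw": 18,
  "force": 10
}}

```text
time_s: 23.4
tool_pos: [550.3, 54.0, 50.2]
tcp_rot: [-0.327, 0.627, 0.326, 0.627]
force: [-1.1, 2.9, 0.1]
finger_gap: 15.8
```

```bash
python3 arc.py; python3 turn.py
```

```text
[550.34905819  53.99096908  50.169014  ] 114.30443613345881 246.73364971099937 23.4 [-1.10602439  2.91478922  0.06161929] 15.780616377153077
249.9 [0.0002, -0.0061, 0.0018] [0.0768, -0.0001, 0.001]
(321, 178) (316, 203) 0.48 deg -7.34
(361, 284) (375, 259) 0.65 deg 18.26
(246, 326) (257, 345) 0.7 deg 10.56
(209, 216) (210, 215) 0.99 deg -0.93
23.45 [550.29780841  54.00930829  50.15129696]
```

Now within about 1° of the detent. Opening and rising straight up.

>>> {"op": "move_arm", "data": {
  "moves": [
    {"linear": [0,0,0],"dr": [0,0,0]},
    {"linear": [0,0,0],"dr": [0,0,0]},
    {"linear": [0,0,0],"dr": [0,0,0]},
    {"linear": [0,0,0],"dr": [0,0,0]},
    {"linear": [0,0,0],"dr": [0,0,0]},
    {"linear": [-0.03,0,0],"dr": [0,0,0]},
    {"linear": [-0.07,0,0],"dr": [0,0,0]},
    {"linear": [-0.11,0,0],"dr": [0,0,0]},
    {"linear": [-0.14,0,0],"dr": [0,0,0]},
    {"linear": [-0.14,0,0],"dr": [0,0,0]}
  ],
  "claw": 50
}}

```text
time_s: 24.28
tool_pos: [554.9, 53.7, 198.7]
tcp_rot: [-0.329, 0.623, 0.323, 0.631]
force: [1.6, 0.7, 1.3]
finger_gap: 43.3
```

>>> {"op": "move_arm", "data": {
  "moves": [
    {"linear": [-0.01,-0.03,-0.03],"dr": [0,0,0]},
    {"linear": [-0.02,-0.05,-0.06],"dr": [0,0,0]},
    {"linear": [-0.03,-0.07,-0.09],"dr": [0,0,0]},
    {"linear": [-0.03,-0.09,-0.12],"dr": [0,0,0]},
    {"linear": [-0.03,-0.09,-0.12],"dr": [0,0,0]},
    {"linear": [-0.03,-0.09,-0.12],"dr": [0,0,0]}
  ]
}}

```text
time_s: 24.78
tool_pos: [562.6, -60.8, 217.6]
tcp_rot: [-0.321, 0.646, 0.294, 0.627]
force: [0.1, -0.5, -0.0]
finger_gap: 43.4
```

```bash
python3 turn.py
```

```text
(321, 178) (316, 196) 0.41 deg -3.62
(361, 284) (382, 309) 0.57 deg -7.1
(246, 326) (245, 326) 0.99 deg -0.6
(209, 216) (210, 215) 0.99 deg -0.93
24.8333 [562.24343229 -60.58689838 217.32676195]
```

>>> {"op": "move_arm", "data": {
  "moves": [
    {"linear": [0,-0.03,-0.03],"dr": [0,0,0]},
    {"linear": [0,-0.03,-0.06],"dr": [0,0,0]},
    {"linear": [0,-0.03,-0.09],"dr": [0,0,0]},
    {"linear": [0,-0.03,-0.12],"dr": [0,0,0]},
    {"linear": [0,-0.03,-0.14],"dr": [0,0,0]},
    {"linear": [0,-0.03,-0.14],"dr": [0,0,0]},
    {"linear": [0,-0.03,-0.14],"dr": [0,0,0]},
    {"linear": [0,-0.03,-0.14],"dr": [0,0,0]},
    {"linear": [0,-0.03,-0.14],"dr": [0,0,0]}
  ]
}}

```text
time_s: 25.58
tool_pos: [523.4, -109.8, 216.7]
tcp_rot: [-0.316, 0.665, 0.26, 0.625]
force: [-0.6, 0.9, 0.1]
finger_gap: 43.4
```

```bash
python3 turn.py; python3 - <<'E'
from h import *
c=Cam('top');b=cv2.imread('pics/topN.png');ax=np.array((595.5,159))
d=lambda P:cv2.polylines(b,[((c.proj(P)+.5)*1.5625).astype(np.int32)],False,(0,255,0),1)
for a in(0,90,180,270): d(circ(ax+78*np.array((np.cos(np.radians(a+21.2)),np.sin(np.radians(a+21.2)))),31,77))
d(circ((626,-244.5),31,82));d(circ((554,-343.5),23,84));cv2.imwrite('pics/final.png',b)
E
```

```text
(321, 178) (322, 178) 0.99 deg -0.63
(361, 284) (360, 285) 0.95 deg -0.89
(246, 326) (245, 326) 0.99 deg -0.6
(209, 216) (210, 215) 0.99 deg -0.93
25.6333 [ 523.44404363 -109.88646634  216.66367843]
```

View pics/final.png

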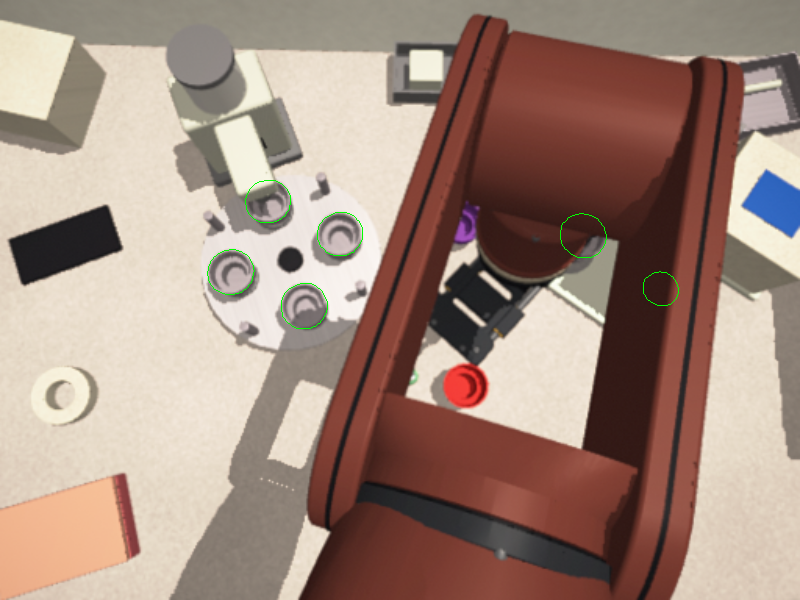

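All four pots sit on their predicted circles. All four pegs match the detent positions to within 1°, so the turn is about 1.56 rad. Nothing touches the arm, so I'm handing in.

```bash
python3 -c "
from bench import bot
s=bot.get_state();print(s['force'],abs(s['joint_vel']).max());print(bot.close_job())"
```

```text
[-0.6467808  -0.58200329  0.83298476] 0.007531787944579511
the job is handed in; nothing more can be done
None
```

The top wide pot now stands upright in the formerly free well, right under the chute, and the turntable is one click on anticlockwise. I handed the job in at about 26 s; it gave no verdict.

**What I did**
- I took the top pot off with the gripper tilted 50° under the shelf. A joint limit ruled out placing it in that grip, so I set the pot down on open table and regrasped it from above.
- I lowered the pot into the well until it touched the floor at about 6 N, then released it.
- I turned the table by straddling the robot-side peg.

**Last checks**
- **Turn:** the first push stopped about 5.6° short, at roughly 1.47 rad. I pushed the peg on and centred it with the jaws. All four pegs then matched the detent to within 1° (about 1.56 rad).
- **Pots on the turntable:** in the last top picture, all four sit on their predicted rim circles and look upright.
- **Arm:** it was at rest with no contact force.
- **Not rechecked at the end:** the arm hid both piles in the last picture. Both were in place when last seen, after the pot was set down on the table, and nothing went near them later. The vial was only just visible, apparently unmoved.

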